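Zero and load the spice dispenser, click the portion dial to five and start it

ROBOT

A 7-joint arm with a two-finger parallel gripper is mounted at the origin on a cart in front of the work surface, level with it; the furniture and walls round the work are solid. World frame = base frame: x ahead of the robot, y to its left, z up, the work surface at z = 0. Lengths are in m, angles in rad, forces in N, time in s.
With the tool pointing down it reaches from about 0.4 to 0.85 m from the base axis. Payload 4.5 kg.
Tool frame: the origin (TCP) lies at the very end of the fingers, on their centre line; the grasp point (between the pads) lies 19 mm behind it; z points along the fingers, y is the line along which they close (so a half turn about z gives the same grasp; the last joint's range is limited). The gripper opens to 88 mm and grips with 3 to 60 N. Pads are 18 mm wide; open, the fingers measure 123 mm over their backs; the gripper's body (75 mm by 187 mm) begins 45 mm behind the grasp point.
Start: joints at [-1.123, 0.689, -0.195, 1.565, 0.157, 0.902, -0.215], TCP at [0.251, 0.572, 0.239] pointing down, gripper open.
Joint ranges: [-3.01, 3.01], [-0.46, 2.08], [-1.47, 1.51], [0.13, 2.56], [-1, 4.14], [0.04, 2.09], [-2.66, 2.66]. Speed limits (rad/s): [2.57, 2.57, 3.14, 3.14, 3.14, 3.14, 3.14].

INTERFACE

Orientations are given as a unit quaternion [w, x, y, z].
In Python, from station import arm gives the robot as it stands. The module is installed in compiled form; this text tells all that it offers.
- The arm moves only by the shell command python3 -m pendant 'ROWS'. ROWS is JSON, a list of rows, each a list of 7 numbers: the shift along the tool's x, y, z in cm, then the turn, a rotation vector about the tool's x, y, z in rad, then the closure, from 0 (fully open) to 1 (shut). In form: [[dx, dy, dz, wx, wy, wz, grip], ...]. A call has 1 to 20 rows; each row is the pose to reach, as a shift and turn from the pose commanded when the call began, along the tool's axes at that moment; what a row does not reach only later rows make up. A row lasts 1/10 s, in which the tool goes at most 50 mm and 8.59 degrees, less where a joint would pass 70% of its speed; a pose out of reach is approached as far as the arm can. A call with a gripper value outside its range is refused whole. The fingers move at their own pace and stop on an object; the grip force is fixed at half the most. Time passes only in rows, so rows that repeat a pose let the fingers close. It gives the time, the measured TCP pose, the force, the opening and the grip force at its end, in the units of the state.
- arm.observe(): the state, without advancing time (a new reading comes with each control period).
- arm.snapshot(name): name is "side" or "top" or "wrist"; returns the picture (480x640x3 uint8, red, green, blue); there is no depth.
- arm.camera_info(name): a dict with "fx", "fy", "cx", "cy" (pixels), "T" (4x4, takes a point from camera to world coordinates). Camera axes: x right, y down, z forward; pixel columns grow to the right and rows downward; lengths in m; the calibration is good to about 2 mm. A picture is of the moment at which its call begins: read the wrist's pose just before it. camera_info takes no time and is no camera call; for the wrist camera it gives the pose at the moment of the call.
- arm.close_job(): hands the job in; it is judged then, once.
Trained networks look in the newest picture that a camera, given by its name, has taken for a name from the list of things; names that differ only in an ending like _2 or _b are one class to them, and where a whole thing is asked for, a point or a joint stands for the part that bears it (a point fixed in the world has none). Each returns a list of dicts, best first, with "score" (0 to 1); they miss things now and then, are a little off and sometimes report something else, mostly with a low value. They report only what shows in the picture. A call takes as long as a camera call. They do not tell look-alikes from the thing itself.
- arm.recognise(camera, target): "centre" ([row, column] in pixels, amid what is visible of it).
- arm.place_of(camera, target): "centre" ([row, column] in pixels: a listed point, or the origin of a listed thing).
The state is a dict: "t": time; "q": joint angles; "qvel": joint speeds; "effort": joint torques, N m; "ee_pos": TCP position; "orientation": TCP orientation; "force": force on the tool from outside, world axes, zero at the start; "ft_torque": the same for the moment, N m; "grip_width": opening from 0.0 (shut) to 1.0 (fully open); "grip_force": force on a finger pad.
Only numpy, scipy, OpenCV 4.12 (cv2) and the standard library are available. Lean on these libraries where they do the work, as an engineer would, in place of code of your own. Each camera call takes 0.05 s, during which the arm holds its last target. There are 200 camera calls.

TASK

Get the spice dispenser ready: first turn its portion dial back to off, then press every squat spice pot with a wooden lid that stands on the worktop upright into a bay of its own until it stands on the bay floor, held by the spring jaws. Then turn the dial up clockwise, click by click, to the fifth click after off, and last push the start lever fully over to the back. Leave the cup, garlic, timer, tea tin and everything else where they are.

Things in the scene. Friction and masses are not known exactly. Their poses are not given: they have to be found in the camera images.
- dispenser: spice dispenser, fixed to the worktop: 186 mm deep (x) and 332 mm wide (y); origin on the worktop under its middle, +x to its back, +y to its left, z up. A row of four open bays runs along y at x = +47 mm, floor 12 mm high; in front of it a white console 36 mm high (x -87 to -3 mm) carries the portion dial (right, at x -45, y -75 mm) and the start lever (left, at x -45, y +85 mm)
- bay_1 (a point): centre of the floor of bay 1 (bay 1 at the dispenser's -y end, 78 mm apart), 12 mm above the worktop; axes as the dispenser's. A front and a back sprung jaw, V-shaped and flared at the top (top 28 mm above the bay floor, so grip the pot in its top 25 mm), stand too close for the pot, which must spread each by 3 mm (the back jaw then meets its stop); they centre and hold it. Pressing a pot home takes some 5 to 20 N downward
- bay_2 (a point): centre of the floor of bay 2 (bay 1 at the dispenser's -y end, 78 mm apart), 12 mm above the worktop; axes as the dispenser's. A front and a back sprung jaw, V-shaped and flared at the top (top 28 mm above the bay floor, so grip the pot in its top 25 mm), stand too close for the pot, which must spread each by 3 mm (the back jaw then meets its stop); they centre and hold it. Pressing a pot home takes some 5 to 20 N downward
- bay_3 (a point): centre of the floor of bay 3 (bay 1 at the dispenser's -y end, 78 mm apart), 12 mm above the worktop; axes as the dispenser's. A front and a back sprung jaw, V-shaped and flared at the top (top 28 mm above the bay floor, so grip the pot in its top 25 mm), stand too close for the pot, which must spread each by 3 mm (the back jaw then meets its stop); they centre and hold it. Pressing a pot home takes some 5 to 20 N downward
- bay_4 (a point): centre of the floor of bay 4 (bay 1 at the dispenser's -y end, 78 mm apart), 12 mm above the worktop; axes as the dispenser's. A front and a back sprung jaw, V-shaped and flared at the top (top 28 mm above the bay floor, so grip the pot in its top 25 mm), stand too close for the pot, which must spread each by 3 mm (the back jaw then meets its stop); they centre and hold it. Pressing a pot home takes some 5 to 20 N downward
- pot_a: spice pot: squat round steel pot with a flat wooden lid flush with its side, 60 mm across, 58 mm tall (lid from 40 mm up), foot tapering to 56 mm across over its lowest 7 mm, 150 g (varies); all alike; origin at the centre of its underside, z up through the lid. Two to four stand on the worktop, the others are absent
- pot_b: spice pot: squat round steel pot with a flat wooden lid flush with its side, 60 mm across, 58 mm tall (lid from 40 mm up), foot tapering to 56 mm across over its lowest 7 mm, 150 g (varies); all alike; origin at the centre of its underside, z up through the lid. Two to four stand on the worktop, the others are absent
- pot_c: spice pot: squat round steel pot with a flat wooden lid flush with its side, 60 mm across, 58 mm tall (lid from 40 mm up), foot tapering to 56 mm across over its lowest 7 mm, 150 g (varies); all alike; origin at the centre of its underside, z up through the lid. Two to four stand on the worktop, the others are absent
- pot_d: spice pot: squat round steel pot with a flat wooden lid flush with its side, 60 mm across, 58 mm tall (lid from 40 mm up), foot tapering to 56 mm across over its lowest 7 mm, 150 g (varies); all alike; origin at the centre of its underside, z up through the lid. Two to four stand on the worktop, the others are absent
- portion_dial (a joint): angle of the portion dial, rad: 0 = off, growing clockwise seen from above, with a click every 0.5236 rad (30 degrees) up to 8 clicks (4.19); a sprung ball holds it at each click and pulls it into the nearest one (about 0.05 N m to turn). It starts at the second or third click. The fifth click is 2.618
- dial_grip (a point): point on the dial's axis, 62 mm above the worktop, in its bar grip: bar 52 mm long, 15 mm thick, from 42 to 74 mm above the worktop, on a disc 60 mm across; x axis = along the bar toward the end with the white pointer line. A mark per click round the disc: off is a long mark 120 degrees counterclockwise (from above) of the dispenser's +x; the fifth click is the other long mark, 30 degrees clockwise of +x
- start_lever (a joint): start lever angle, rad: 0 = leaning 0.5 rad to the front (off), 1.0 = leaning 0.5 rad to the back (on); swings about an axis along the dispenser's y, 57 mm above the worktop; stays where it is left (about 1 N at the tip)
- start_lever_tip (a point): centre of the black ball (26 mm across) at the end of the lever, 60 mm from its axis on a 10 mm rod; about 110 mm above the worktop at either end of its swing
- espresso_cup: speckled espresso cup, 59 x 87 x 52 mm, bystander; origin at its underside
- garlic: garlic bulb, 56 mm, bystander; origin at its underside
- kitchen_timer: white round kitchen timer, 63 mm across, 55 mm tall, bystander; origin at its underside
- green_tin: grey-green tea tin, 76 x 98 x 61 mm, bystander; origin at its underside
There are look-alikes about, which are no part of the job. What is shaped like the pot_a but purple is not meant. What is shaped like the pot_c but yellow is not meant.

How it is judged:
On the way, in this order (a step that is already met when the one before it is completed fails the run):
1. the portion dial is turned back to off (value of joint portion_dial below 0.17 rad), for 0.3 s.
2. every spice pot stands in a bay of the dispenser, fully down, the dial still off (((horizontal distance between pot_a and bay_1 below 0.008 m and z of pot_a in the frame of bay_1 below 0.005 m and angle between pot_a's own z axis and vertical below 0.12 rad) or (horizontal distance between pot_a and bay_2 below 0.008 m and z of pot_a in the frame of bay_2 below 0.005 m and angle between pot_a's own z axis and vertical below 0.12 rad) or (horizontal distance between pot_a and bay_3 below 0.008 m and z of pot_a in the frame of bay_3 below 0.005 m and angle between pot_a's own z axis and vertical below 0.12 rad) or (horizontal distance between pot_a and bay_4 below 0.008 m and z of pot_a in the frame of bay_4 below 0.005 m and angle between pot_a's own z axis and vertical below 0.12 rad)) and ((horizontal distance between pot_b and bay_1 below 0.008 m and z of pot_b in the frame of bay_1 below 0.005 m and angle between pot_b's own z axis and vertical below 0.12 rad) or (horizontal distance between pot_b and bay_2 below 0.008 m and z of pot_b in the frame of bay_2 below 0.005 m and angle between pot_b's own z axis and vertical below 0.12 rad) or (horizontal distance between pot_b and bay_3 below 0.008 m and z of pot_b in the frame of bay_3 below 0.005 m and angle between pot_b's own z axis and vertical below 0.12 rad) or (horizontal distance between pot_b and bay_4 below 0.008 m and z of pot_b in the frame of bay_4 below 0.005 m and angle between pot_b's own z axis and vertical below 0.12 rad)) and ((horizontal distance between pot_c and bay_1 below 0.008 m and z of pot_c in the frame of bay_1 below 0.005 m and angle between pot_c's own z axis and vertical below 0.12 rad) or (horizontal distance between pot_c and bay_2 below 0.008 m and z of pot_c in the frame of bay_2 below 0.005 m and angle between pot_c's own z axis and vertical below 0.12 rad) or (horizontal distance between pot_c and bay_3 below 0.008 m and z of pot_c in the frame of bay_3 below 0.005 m and angle between pot_c's own z axis and vertical below 0.12 rad) or (horizontal distance between pot_c and bay_4 below 0.008 m and z of pot_c in the frame of bay_4 below 0.005 m and angle between pot_c's own z axis and vertical below 0.12 rad)) and ((horizontal distance between pot_d and bay_1 below 0.008 m and z of pot_d in the frame of bay_1 below 0.005 m and angle between pot_d's own z axis and vertical below 0.12 rad) or (horizontal distance between pot_d and bay_2 below 0.008 m and z of pot_d in the frame of bay_2 below 0.005 m and angle between pot_d's own z axis and vertical below 0.12 rad) or (horizontal distance between pot_d and bay_3 below 0.008 m and z of pot_d in the frame of bay_3 below 0.005 m and angle between pot_d's own z axis and vertical below 0.12 rad) or (horizontal distance between pot_d and bay_4 below 0.008 m and z of pot_d in the frame of bay_4 below 0.005 m and angle between pot_d's own z axis and vertical below 0.12 rad)) and value of joint portion_dial below 0.17 rad), for 0.3 s.
3. the portion dial rests at its fifth click (value of joint portion_dial between 2.448 and 2.788 rad and ((horizontal distance between pot_a and bay_1 below 0.008 m and z of pot_a in the frame of bay_1 below 0.005 m and angle between pot_a's own z axis and vertical below 0.12 rad) or (horizontal distance between pot_a and bay_2 below 0.008 m and z of pot_a in the frame of bay_2 below 0.005 m and angle between pot_a's own z axis and vertical below 0.12 rad) or (horizontal distance between pot_a and bay_3 below 0.008 m and z of pot_a in the frame of bay_3 below 0.005 m and angle between pot_a's own z axis and vertical below 0.12 rad) or (horizontal distance between pot_a and bay_4 below 0.008 m and z of pot_a in the frame of bay_4 below 0.005 m and angle between pot_a's own z axis and vertical below 0.12 rad)) and ((horizontal distance between pot_b and bay_1 below 0.008 m and z of pot_b in the frame of bay_1 below 0.005 m and angle between pot_b's own z axis and vertical below 0.12 rad) or (horizontal distance between pot_b and bay_2 below 0.008 m and z of pot_b in the frame of bay_2 below 0.005 m and angle between pot_b's own z axis and vertical below 0.12 rad) or (horizontal distance between pot_b and bay_3 below 0.008 m and z of pot_b in the frame of bay_3 below 0.005 m and angle between pot_b's own z axis and vertical below 0.12 rad) or (horizontal distance between pot_b and bay_4 below 0.008 m and z of pot_b in the frame of bay_4 below 0.005 m and angle between pot_b's own z axis and vertical below 0.12 rad)) and ((horizontal distance between pot_c and bay_1 below 0.008 m and z of pot_c in the frame of bay_1 below 0.005 m and angle between pot_c's own z axis and vertical below 0.12 rad) or (horizontal distance between pot_c and bay_2 below 0.008 m and z of pot_c in the frame of bay_2 below 0.005 m and angle between pot_c's own z axis and vertical below 0.12 rad) or (horizontal distance between pot_c and bay_3 below 0.008 m and z of pot_c in the frame of bay_3 below 0.005 m and angle between pot_c's own z axis and vertical below 0.12 rad) or (horizontal distance between pot_c and bay_4 below 0.008 m and z of pot_c in the frame of bay_4 below 0.005 m and angle between pot_c's own z axis and vertical below 0.12 rad)) and ((horizontal distance between pot_d and bay_1 below 0.008 m and z of pot_d in the frame of bay_1 below 0.005 m and angle between pot_d's own z axis and vertical below 0.12 rad) or (horizontal distance between pot_d and bay_2 below 0.008 m and z of pot_d in the frame of bay_2 below 0.005 m and angle between pot_d's own z axis and vertical below 0.12 rad) or (horizontal distance between pot_d and bay_3 below 0.008 m and z of pot_d in the frame of bay_3 below 0.005 m and angle between pot_d's own z axis and vertical below 0.12 rad) or (horizontal distance between pot_d and bay_4 below 0.008 m and z of pot_d in the frame of bay_4 below 0.005 m and angle between pot_d's own z axis and vertical below 0.12 rad))), for 0.5 s.
4. the start lever is over to the back (value of joint start_lever above 0.85 rad and value of joint portion_dial between 2.448 and 2.788 rad), for 0.2 s.
At the end, for the whole second after the job is handed in: every spice pot on the worktop stands lid up (within 7 degrees) in a bay of its own, within 8 mm of its centre and its base within 5 mm of the bay floor, at rest; the dial is within 0.17 rad of its fifth click (2.618 rad); the start lever is past 0.85 of its 1.0 rad (all of step 4 and ((horizontal distance between pot_a and bay_1 below 0.008 m and z of pot_a in the frame of bay_1 below 0.005 m and angle between pot_a's own z axis and vertical below 0.12 rad) or (horizontal distance between pot_a and bay_2 below 0.008 m and z of pot_a in the frame of bay_2 below 0.005 m and angle between pot_a's own z axis and vertical below 0.12 rad) or (horizontal distance between pot_a and bay_3 below 0.008 m and z of pot_a in the frame of bay_3 below 0.005 m and angle between pot_a's own z axis and vertical below 0.12 rad) or (horizontal distance between pot_a and bay_4 below 0.008 m and z of pot_a in the frame of bay_4 below 0.005 m and angle between pot_a's own z axis and vertical below 0.12 rad)) and ((horizontal distance between pot_b and bay_1 below 0.008 m and z of pot_b in the frame of bay_1 below 0.005 m and angle between pot_b's own z axis and vertical below 0.12 rad) or (horizontal distance between pot_b and bay_2 below 0.008 m and z of pot_b in the frame of bay_2 below 0.005 m and angle between pot_b's own z axis and vertical below 0.12 rad) or (horizontal distance between pot_b and bay_3 below 0.008 m and z of pot_b in the frame of bay_3 below 0.005 m and angle between pot_b's own z axis and vertical below 0.12 rad) or (horizontal distance between pot_b and bay_4 below 0.008 m and z of pot_b in the frame of bay_4 below 0.005 m and angle between pot_b's own z axis and vertical below 0.12 rad)) and ((horizontal distance between pot_c and bay_1 below 0.008 m and z of pot_c in the frame of bay_1 below 0.005 m and angle between pot_c's own z axis and vertical below 0.12 rad) or (horizontal distance between pot_c and bay_2 below 0.008 m and z of pot_c in the frame of bay_2 below 0.005 m and angle between pot_c's own z axis and vertical below 0.12 rad) or (horizontal distance between pot_c and bay_3 below 0.008 m and z of pot_c in the frame of bay_3 below 0.005 m and angle between pot_c's own z axis and vertical below 0.12 rad) or (horizontal distance between pot_c and bay_4 below 0.008 m and z of pot_c in the frame of bay_4 below 0.005 m and angle between pot_c's own z axis and vertical below 0.12 rad)) and ((horizontal distance between pot_d and bay_1 below 0.008 m and z of pot_d in the frame of bay_1 below 0.005 m and angle between pot_d's own z axis and vertical below 0.12 rad) or (horizontal distance between pot_d and bay_2 below 0.008 m and z of pot_d in the frame of bay_2 below 0.005 m and angle between pot_d's own z axis and vertical below 0.12 rad) or (horizontal distance between pot_d and bay_3 below 0.008 m and z of pot_d in the frame of bay_3 below 0.005 m and angle between pot_d's own z axis and vertical below 0.12 rad) or (horizontal distance between pot_d and bay_4 below 0.008 m and z of pot_d in the frame of bay_4 below 0.005 m and angle between pot_d's own z axis and vertical below 0.12 rad)) and linear speed of each of pot_a, pot_b, pot_c, pot_d below 0.02 m/s); the robot touches nothing.
It fails at once if the cup, garlic, timer or tea tin is pushed more than 40 mm (distance of any of espresso_cup, garlic, kitchen_timer, green_tin from where it was at the start of the episode above 0.04 m).
Of pot_a, pot_b, pot_c, pot_d only 2 to 4 are there at a start; the rules pass over those that are not, and their reading is None.
At some moment in a run one of pot_a, pot_b, pot_c, pot_d may be knocked a few centimetres aside while the robot is not near it.
It also fails if it takes over 210 s, if anything falls off the work surface, if the arm or the gripper's body presses on something with over 40 N, if the wrist force passes 120 N, or if a joint passes its speed limit or range.

## Working session

There is one attempt and no reset: what is moved stays moved. The work goes in short steps, Python scripts to look and compute and a shell command to move; the robot and the scene stay as the last step left them, time stands still between calls to the robot, and variables do not carry over. Pictures are saved under pics/ and viewed, at most 14 in all, crops included, and the job is handed in when it is done.

```bash
mkdir -p pics
cat > h.py <<'E'
import numpy as np, cv2
from station import arm
from scipy.spatial.transform import Rotation as R
def snap(n,f=None):
    im=arm.snapshot(n)
    if f: cv2.imwrite('pics/'+f,im[:,:,::-1])
    return im
def ray(cam,rc,z,ci=None):
    c=ci or arm.camera_info(cam); T=np.array(c['T'])
    d=T[:3,:3]@np.array([(rc[1]-c['cx'])/c['fx'],(rc[0]-c['cy'])/c['fy'],1]); o=T[:3,3]
    return o+d*(z-o[2])/d[2]
def proj(cam,p,ci=None):
    c=ci or arm.camera_info(cam); T=np.array(c['T']); q=T[:3,:3].T@(np.array(p)-T[:3,3])
    return np.array([c['fy']*q[1]/q[2]+c['cy'],c['fx']*q[0]/q[2]+c['cx']])
def rot():
    q=arm.observe()['orientation']; return R.from_quat([q[1],q[2],q[3],q[0]]).as_matrix()
def st():
    s=arm.observe(); r=rot()
    print('t',round(s['t'],2),'p',np.round(s['ee_pos'],4),'x',np.round(r[:,0],3),'y',np.round(r[:,1],3),'z',np.round(r[:,2],3),'F',np.round(s['force'],1),'gw',round(s['grip_width'],3),'gf',s['grip_force'])
def to(p,yaw_y=None):
    """cm shift in tool axes to reach world p; turn so that tool y lies along world angle yaw_y (mod pi), tool down"""
    s=arm.observe(); r=rot(); d=r.T@(np.array(p)-s['ee_pos'])*100
    out=list(np.round(d,2))
    if yaw_y is not None:
        best=[]
        for k in (0,np.pi):
            y=np.array([np.cos(yaw_y+k),np.sin(yaw_y+k),0]); z=np.array([0,0,-1.]); x=np.cross(y,z)
            best.append(R.from_matrix(r.T@np.stack([x,y,z],1)).as_rotvec())
        best.sort(key=np.linalg.norm); out+=list(np.round(best[0],3)); print('other',np.round(best[1],3))
    print('to',[float(v) for v in out]); return out
E
python3 - <<'E'
from h import *
st(); print(arm.observe()['q'])
for n in('top','side'):
    snap(n,n+'0.png'); c=arm.camera_info(n); print(n,np.round(c['T'],3).tolist(),c['fx'])
    for k in('dispenser','pot_a','bay_1','dial_grip','start_lever_tip','espresso_cup','garlic','kitchen_timer','green_tin'):
        for d in arm.place_of(n,k)[:6]: print(k,np.round(d['centre']),round(d['score'],2),np.round(ray(n,d['centre'],{'bay_1':.012,'dial_grip':.062,'start_lever_tip':.11}.get(k,0)),3))
E
```

```text
t 0.0 p [0.2511 0.5716 0.2379] x [-0.916  0.402 -0.   ] y [ 0.402  0.916 -0.002] z [-0.001 -0.002 -1.   ] F [ 0.7 -0.6 -0.6] gw 1.0 gf 0.0
[-1.12317906  0.68997387 -0.1945174   1.56635245  0.15731447  0.90247458
 -0.21512563]
top [[0.018, -0.999, 0.049, 0.422], [-1.0, -0.018, -0.012, 0.046], [0.012, -0.049, -0.999, 1.49], [0.0, 0.0, 0.0, 1.0]] 499.98060147516856
dispenser [248. 324.] 0.64 [0.483 0.013 0.   ]
pot_a [270. 228.] 0.95 [0.413 0.296 0.   ]
pot_a [273. 425.] 0.92 [ 0.412 -0.29   0.   ]
pot_a [237. 413.] 0.92 [ 0.52  -0.255  0.   ]
pot_a [238. 192.] 0.87 [0.504 0.406 0.   ]
pot_a [275. 190.] 0.71 [0.393 0.408 0.   ]
pot_a [250. 470.] 0.63 [ 0.484 -0.424  0.   ]
bay_1 [228. 332.] 0.94 [ 0.541 -0.011  0.012]
bay_1 [225. 362.] 0.62 [ 0.55  -0.098  0.012]
bay_1 [227. 281.] 0.57 [0.542 0.14  0.012]
dial_grip [254. 349.] 0.79 [ 0.464 -0.059  0.062]
start_lever_tip [273. 427.] 0.62 [ 0.414 -0.27   0.11 ]
start_lever_tip [268. 291.] 0.44 [0.419 0.104 0.11 ]
espresso_cup [222. 145.] 0.6 [0.549 0.546 0.   ]
garlic [181. 344.] 0.74 [ 0.684 -0.046  0.   ]
garlic [248. 469.] 0.32 [ 0.49 
[... 461 characters left out ...]
.71 [ 0.477 -0.43   0.   ]
pot_a [203. 331.] 0.61 [ 0.411 -0.289  0.   ]
pot_a [208. 303.] 0.6 [ 0.517 -0.248  0.   ]
bay_1 [241. 295.] 0.92 [ 0.543 -0.009  0.012]
bay_1 [270. 298.] 0.79 [0.533 0.146 0.012]
bay_1 [256. 296.] 0.6 [0.54  0.078 0.012]
bay_1 [227. 300.] 0.56 [ 0.529 -0.097  0.012]
dial_grip [186. 347.] 0.63 [ 0.351 -0.31   0.062]
dial_grip [220. 322.] 0.55 [ 0.457 -0.053  0.062]
start_lever_tip [310. 340.] 0.69 [0.437 0.431 0.11 ]
start_lever_tip [233. 337.] 0.4 [0.422 0.099 0.11 ]
espresso_cup [386. 290.] 0.58 [0.55  0.554 0.   ]
garlic [233. 255.] 0.66 [ 0.678 -0.077  0.   ]
kitchen_timer [185. 346.] 0.57 [ 0.339 -0.445  0.   ]
green_tin [204. 261.] 0.93 [ 0.672 -0.281  0.   ]
```

Run:
```python
import cv2
a=cv2.imread('pics/top0.png'); cv2.imwrite('pics/top0c.png',cv2.resize(a[150:330,110:510],None,fx=2,fy=2,interpolation=cv2.INTER_CUBIC))
a=cv2.imread('pics/top0.png'); cv2.imwrite('pics/disp.png',cv2.resize(a[195:295,260:390],None,fx=6,fy=6,interpolation=cv2.INTER_CUBIC))
```

```text
(no output)
```

View pics/top0c.png

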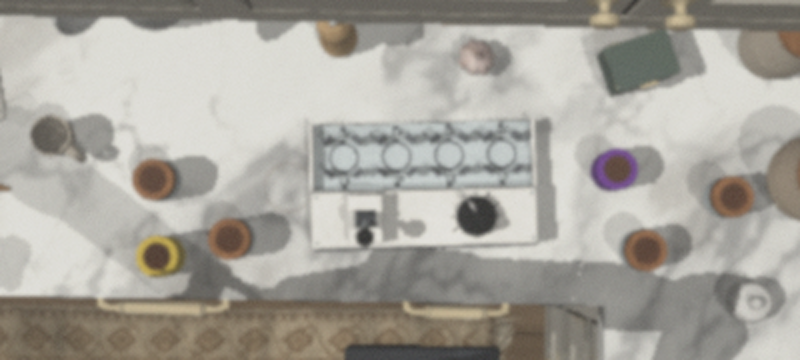

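View pics/disp.png

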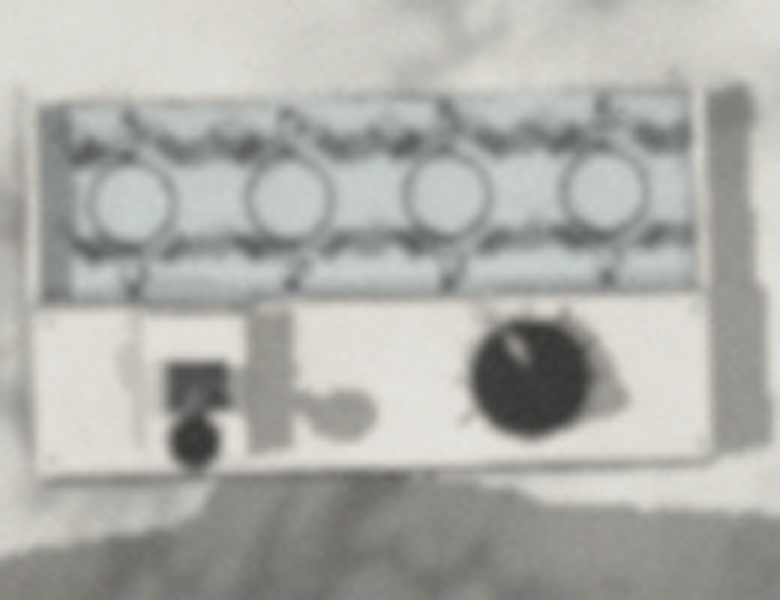

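View pics/side0.png

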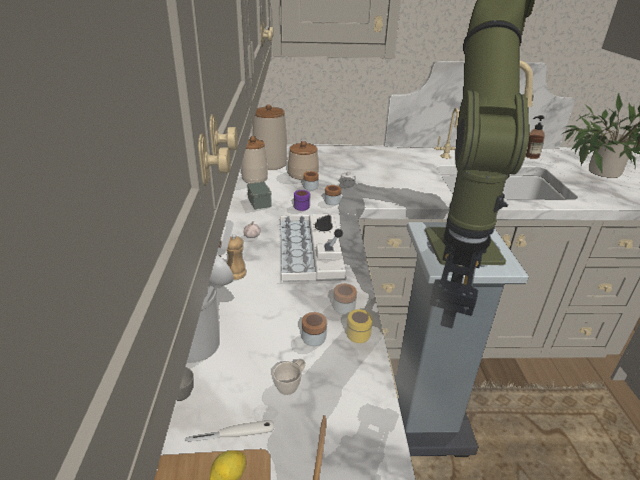

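Real pots (steel/wood, orange-brown lids) in the top picture: (240,187), (270,225), (275,433), (248,476). Look-alikes: yellow (278,189), purple (235,417). The dial pointer is at about 30° ccw, which is the third click. Next I fit the dispenser pose.

```bash
cat >> h.py <<'E'
def fit(Wp,Lp):
    Wp=np.array(Wp)[:,:2];Lp=np.array(Lp)[:,:2];mw,ml=Wp.mean(0),Lp.mean(0);a=Wp-mw;b=Lp-ml
    th=np.arctan2((b[:,0]*a[:,1]-b[:,1]*a[:,0]).sum(),(a*b).sum()); M=np.array([[np.cos(th),-np.sin(th)],[np.sin(th),np.cos(th)]])
    return mw-M@ml,th,a-(M@b.T).T
def dpt(o,th,l): return np.array(o)+np.array([[np.cos(th),-np.sin(th)],[np.sin(th),np.cos(th)]])@np.array(l)
E
python3 - <<'E'
from h import *
px=[(191,604),(194,447),(200,289),(203,132)]
W=[ray('top',(195+r/6,260+c/6),.012) for r,c in px]; L=[(.047,-.117+.078*i) for i in range(4)]
W.append(ray('top',(195+378/6,260+530/6),.058));L.append((-.045,-.075))
o,th,res=fit(W,L); print(o,th,np.round(res,4))
d=dpt(o,th,(-.045,-.075)); print('dial',d,'lever tip',dpt(o,th,(-.045-.0288,.085)))
for p in[(240,187),(270,225),(275,433),(248,476)]: print(ray('top',p,.058))
# bar direction 30deg ccw of disp +x => world angle th+30; fingers close perpendicular
to([*d,.20],th+np.radians(120))
E
```

```text
[0.49381666 0.0192999 ] 0.04285844730430087 [[ 0.0002  0.0001]
 [ 0.0006 -0.0002]
 [-0.0005 -0.0001]
 [-0.0001 -0.0006]
 [-0.0002  0.0007]]
dial [ 0.45207138 -0.05755927] lever tip [0.41644257 0.10105986]
[0.49509896 0.40541146 0.058     ]
[0.41137828 0.29474314 0.058     ]
[ 0.40749258 -0.30047098  0.058     ]
[ 0.48719658 -0.42405519  0.058     ]
other [ 0.    -0.     2.161]
to [-43.71, -49.6, 3.87, 0.0, 0.0, -0.98]
```

```bash
python3 -m pendant '[[-10,-12,1,0,0,0.5,0],[-20,-24,2,0,0,1,0],[-30,-36,3,0,0,1.5,0],[-43.7,-49.6,3.9,0,0,2.161,0],[-43.7,-49.6,3.9,0,0,2.161,0],[-43.7,-49.6,3.9,0,0,2.161,0],[-43.7,-49.6,3.9,0,0,2.161,0],[-43.7,-49.6,3.9,0,0,2.161,0],[-43.7,-49.6,3.9,0,0,2.161,0],[-43.7,-49.6,3.9,0,0,2.161,0],[-43.7,-49.6,3.9,0,0,2.161,0],[-43.7,-49.6,3.9,0,0,2.161,0],[-43.7,-49.6,3.9,0,0,2.161,0],[-43.7,-49.6,3.9,0,0,2.161,0],[-43.7,-49.6,3.9,0,0,2.161,0],[-43.7,-49.6,3.9,0,0,2.161,0],[-43.7,-49.6,3.9,0,0,2.161,0],[-43.7,-49.6,3.9,0,0,2.161,0],[-43.7,-49.6,3.9,0,0,2.161,0],[-43.7,-49.6,3.9,0,0,2.161,0]]'
python3 - <<'E'
from h import *
st(); print(arm.observe()['q'].round(3) if hasattr(arm.observe()['q'],'round') else arm.observe()['q'])
o=[.4938,.0193];th=.0429;d=dpt(o,th,(-.045,-.075))
to([*d,.20],th+np.radians(120))
ci=arm.camera_info('wrist'); snap('wrist','w1.png'); print(np.round(ci['T'],3).tolist(),ci['fx'])
for l,z in (((-.045,-.075),.074),((.047,-.117),.012),((.047,-.039),.012),((.047,.039),.012)): print('pred',proj('wrist',[*dpt(o,th,l),z],ci))
for d in arm.place_of('wrist','dial_grip')[:2]+arm.place_of('wrist','bay_1')[:4]: print(d)
E
```

```text
t: 3.0
ee_pos: [0.452, -0.0572, 0.1998]
orientation: [-0.0, 0.96, 0.28, 0.0]
force: [0.2, -0.0, 0.5]
grip_width: 0.999
grip_force: 0.0
t 3.0 p [ 0.452  -0.0572  0.1998] x [0.843 0.538 0.   ] y [ 0.538 -0.843 -0.   ] z [ 0.  0. -1.] F [ 0.2 -0.   0.5] gw 0.999 gf 0.0
[-0.157  0.561  0.284  2.117 -0.315  0.503 -0.64 ]
other [ 0.   -0.   -3.14]
to [-0.01, 0.03, -0.02, -0.0, -0.0, 0.002]
[[0.538, -0.805, -0.249, 0.517], [-0.843, -0.514, -0.16, -0.016], [0.001, 0.295, -0.955, 0.346], [0.0, 0.0, 0.0, 1.0]] 428.613875842506
pred [226.39869999 316.96558393]
pred [129.58516443 425.83451681]
pred [ 74.41208037 337.4294732 ]
pred [ 14.98363746 242.2059747 ]
{'centre': [222.4, 316.2], 'score': 0.69}
{'centre': [12.6, 242.7], 'score': 0.5}
{'centre': [69.2, 338.0], 'score': 0.8}
{'centre': [125.7, 428.2], 'score': 0.75}
{'centre': [14.5, 241.2], 'score': 0.65}
```

View pics/w1.png

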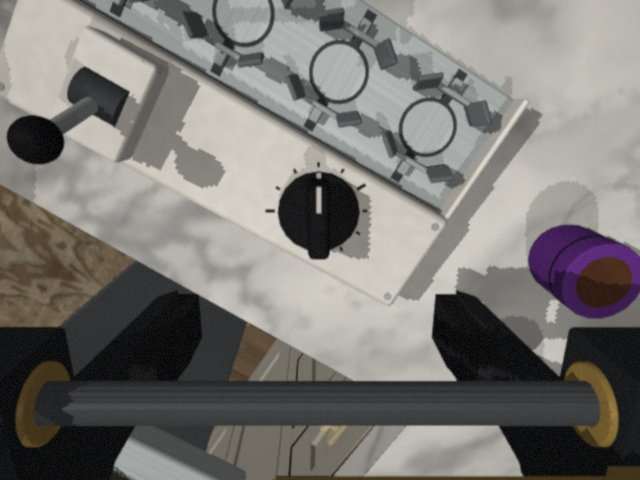

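The pointer points up in the picture and lies along tool x. The long off mark is 90° ccw at (211,270), so this is the third click. Descend and grip.

```bash
python3 -m pendant '[[0,0,4,0,0,0,0],[0,0,8,0,0,0,0],[0,0,12,0,0,0,0],[0,0,14,0,0,0,0],[0,0,15.3,0,0,0,0],[0,0,15.3,0,0,0,0],[0,0,15.3,0,0,0,1],[0,0,15.3,0,0,0,1],[0,0,15.3,0,0,0,1],[0,0,15.3,0,0,0,1],[0,0,15.3,0,0,0,1],[0,0,15.3,0,0,0,1],[0,0,15.3,0,0,0,1],[0,0,15.3,0,0,0,1]]'
```

```text
t: 4.55
ee_pos: [0.452, -0.0576, 0.0467]
orientation: [-0.0, 0.96, 0.28, 0.0]
force: [0.4, 0.4, 0.2]
grip_width: 0.298
grip_force: 0.0
```

```bash
python3 -m pendant '[[0,0,0,0,0,0,1],[0,0,0,0,0,0,1],[0,0,0,0,0,0,1],[0,0,0,0,0,0,1],[0,0,0,0,0,-0.1,1],[0,0,0,0,0,-0.25,1],[0,0,0,0,0,-0.4,1],[0,0,0,0,0,-0.55,1],[0,0,0,0,0,-0.7,1],[0,0,0,0,0,-0.85,1],[0,0,0,0,0,-1,1],[0,0,0,0,0,-1.1,1],[0,0,0,0,0,-1.2,1],[0,0,0,0,0,-1.3,1],[0,0,0,0,0,-1.4,1],[0,0,0,0,0,-1.5,1],[0,0,0,0,0,-1.57,1],[0,0,0,0,0,-1.57,1],[0,0,0,0,0,-1.57,1]]'
python3 -c "
from h import *
st();print(arm.observe()['q'],arm.observe()['ft_torque'])"
```

```text
t: 6.45
ee_pos: [0.4538, -0.0586, 0.0467]
orientation: [0.002, 0.482, 0.876, 0.0]
force: [4.5, -4.6, -3.3]
grip_width: 0.172
grip_force: 30.0
t 6.45 p [ 0.4538 -0.0586  0.0467] x [-0.535  0.845 -0.003] y [0.845 0.535 0.002] z [ 0.003 -0.001 -1.   ] F [ 4.5 -4.6 -3.3] gw 0.172 gf 29.999364288523793
[ 0.05077044  0.85423728 -0.03873972  2.20111076  0.34696019  0.088795
  0.24450947] [-0.99511788 -0.76112882 -0.00296087]
```

```bash
python3 -m pendant '[[0,0,0,0,0,0,0],[0,0,0,0,0,0,0],[0,0,0,0,0,0,0],[0,0,0,0,0,0,0],[0,0,0,0,0,0,0],[0,0,-4,0,0,0,0],[0,0,-8,0,0,0,0],[0,0,-12,0,0,0,0],[0,0,-16,0,0,0,0],[0,0,-20,0,0,0,0],[0,0,-20,0,0,0,0]]'
python3 - <<'E'
from h import *
st()
im=snap('top','top1.png'); a=cv2.resize(im[195:295,260:390],None,fx=6,fy=6,interpolation=cv2.INTER_CUBIC)[:,:,::-1]
w=snap('wrist')[:,:,::-1]; print(arm.camera_info('wrist')['T'])
cv2.imwrite('pics/c1.png',np.hstack([cv2.resize(w,(400,300)),cv2.resize(a,(400,300))]))
E
```

```text
t: 7.55
ee_pos: [0.4546, -0.0576, 0.251]
orientation: [0.004, 0.482, 0.876, 0.002]
force: [0.8, -0.2, -0.3]
grip_width: 0.995
grip_force: 0.0
t 7.55 p [ 0.4546 -0.0576  0.251 ] x [-0.536  0.844 -0.005] y [0.844 0.536 0.008] z [ 0.01 -0.   -1.  ] F [ 0.8 -0.2 -0.3] gw 0.995 gf 0.0
[[ 0.84394531  0.51170313  0.16098515  0.41094056]
 [ 0.53642729 -0.80584739 -0.2507105   0.00743518]
 [ 0.00144011  0.29794278 -0.95458265  0.39295681]
 [ 0.          0.          0.          1.        ]]
```

View pics/c1.png

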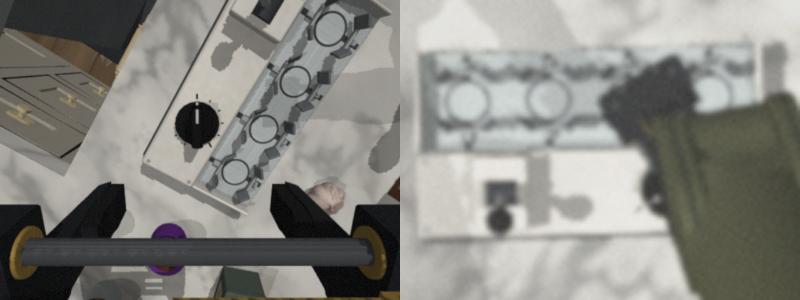

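Off is confirmed: the pointer sits on the long mark. Next I refine the dispenser pose from this wrist view.

Run:
```python
from h import *
o=[.4938,.0193];th=.0429
ci=arm.camera_info('wrist'); snap('wrist','w2.png')
L=[(.047,-.117+.078*i) for i in range(4)]
ds=arm.place_of('wrist','bay_1')
for l in L:
    p=dpt(o,th,l); print('pred',proj('wrist',[*p,.012],ci),'w',p,[ (np.round(d['centre']).tolist(),(ray('wrist',d['centre'],.012,ci)[:2]-p).round(4).tolist()) for d in ds if np.linalg.norm(ray('wrist',d['centre'],.012,ci)[:2]-p)<.02])
d=arm.place_of('wrist','dial_grip')[0]; print(ray('wrist',d['centre'],.062,ci)[:2]-dpt(o,th,(-.045,-.075)))
# first view errors, ring centres picked by eye
T=np.array([[0.538,-0.805,-0.249,0.517],[-0.843,-0.514,-0.16,-0.016],[0.001,0.295,-0.955,0.346],[0,0,0,1]]); c1=dict(ci,T=T)
for rc,l in(((125.7,427.5),L[0]),((71,338.5),L[1]),((13.5,242),L[2])): print('v1',(ray('wrist',rc,.012,c1)[:2]-dpt(o,th,l)).round(4))
for z in (0.058,):
  arm.snapshot('top')
  for d in arm.recognise('top','pot_a')[:8]: print('top',np.round(d['centre'],1),round(d['score'],2),ray('top',d['centre'],.035)[:2].round(3))
to([.4075,-.3005,.2],th)
```

```text
pred [276.42210195 376.93966645] w [ 0.54577452 -0.09557667] [([277.0, 379.0], [0.0021, 0.0011])]
pred [207.78656916 422.7595886 ] w [ 0.54242934 -0.01764844] [([210.0, 425.0], [0.0027, -0.0005])]
pred [131.7235834  473.53795288] w [0.53908417 0.0602798 ] [([132.0, 474.0], [0.0005, -0.0004])]
pred [ 46.95852536 530.12567358] w [0.535739   0.13820803] [([44.0, 531.0], [-0.0008, 0.0023])]
[ 0.00223427 -0.00201882]
v1 [ 0.003 -0.   ]
v1 [0.0024 0.0001]
v1 [0.0008 0.0002]
top [235.1 416.5] 0.94 [ 0.523 -0.257]
top [268.8 226.3] 0.87 [0.415 0.295]
top [274.2 430.4] 0.81 [ 0.409 -0.298]
top [248.7 475.6] 0.77 [ 0.486 -0.43 ]
top [275.5 189.7] 0.75 [0.394 0.4  ]
top [239.4 189.2] 0.68 [0.498 0.405]
other [ 2.000e-03 -4.000e-03 -2.618e+00]
to [-18.18, -16.71, 4.55, -0.003, -0.001, 0.523]
```

```bash
sed -i '$a O=[.4950,.0194];TH=.050\nBAY=[dpt(O,TH,(.047,-.117+.078*i)) for i in range(4)]\ndef lid(guess,f=None):\n    ci=arm.camera_info("wrist"); im=snap("wrist",f); hsv=cv2.cvtColor(im,cv2.COLOR_RGB2HSV); g=proj("wrist",[*guess,.058],ci)\n    ds=[d["centre"] for d in arm.place_of("wrist","pot_a")]; print("net z0",[ray("wrist",d,0,ci)[:2].round(4).tolist() for d in ds],"guess px",g.round(0))\n    r,c=g.astype(int); print("hsv",hsv[max(r-3,0):r+4,c-3:c+4].reshape(-1,3).mean(0).round(0)); return ci,im' h.py
python3 -m pendant '[[-4,-4,1,0,0,0.1,0],[-8,-8,2,0,0,0.2,0],[-12,-12,3,0,0,0.3,0],[-16,-15,4,0,0,0.45,0],[-18.2,-16.7,4.5,-0.003,-0.001,0.523,0],[-18.2,-16.7,4.5,-0.003,-0.001,0.523,0],[-18.2,-16.7,4.5,-0.003,-0.001,0.523,0],[-18.2,-16.7,4.5,-0.003,-0.001,0.523,0]]'
python3 - <<'E'
from h import *
st();print(np.round(arm.observe()['q'],2))
lid([.4075,-.299],'w3.png')
E
```

```text
t: 8.7
ee_pos: [0.4089, -0.2989, 0.2012]
orientation: [0.0, 0.691, 0.723, 0.001]
force: [0.9, 0.5, -0.7]
grip_width: 0.998
grip_force: 0.0
t 8.7 p [ 0.4089 -0.2989  0.2012] x [-0.046  0.999  0.002] y [0.999 0.046 0.002] z [ 0.002  0.002 -1.   ] F [ 0.9  0.5 -0.7] gw 0.998 gf 0.0
[ 0.63  0.59 -0.15  1.96  0.14  0.6   0.44]
net z0 [[0.4853, -0.4255], [0.5266, -0.2608], [0.4095, -0.3023]] guess px [219. 313.]
hsv [ 11. 156.  70.]
```

View pics/w3.png

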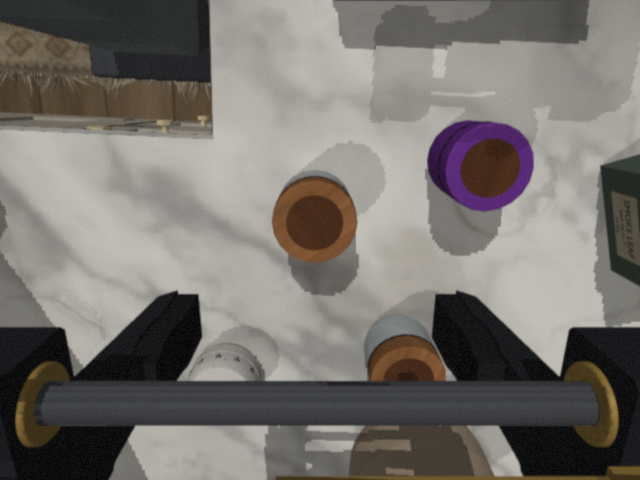

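The lid of pot C, steel with a wooden lid, is at (220,315). The purple look-alike is at (165,480). The chosen pot is directly under the tool. Descend and grip.

```bash
python3 -m pendant '[[-0.15,0,4,0,0,0,0],[-0.15,0,8,0,0,0,0],[-0.15,0,12,0,0,0,0],[-0.15,0,15,0,0,0,0],[-0.15,0,16.7,0,0,0,0],[-0.15,0,16.7,0,0,0,0],[-0.15,0,16.7,0,0,0,1],[-0.15,0,16.7,0,0,0,1],[-0.15,0,16.7,0,0,0,1],[-0.15,0,16.7,0,0,0,1],[-0.15,0,16.7,0,0,0,1],[-0.15,0,16.7,0,0,0,1],[-0.15,0,16.7,0,0,0,1],[-0.15,0,16.7,0,0,0,1]]'
python3 - <<'E'
from h import *
st()
# TCP target over each bay at z .14
for b in BAY: print(b); to([*b,.15],TH)
E
```

```text
t: 10.2
ee_pos: [0.4095, -0.3025, 0.0357]
orientation: [0.002, 0.692, 0.722, 0.001]
force: [-0.7, 0.1, 7.6]
grip_width: 0.676
grip_force: 30.0
t 10.2 p [ 0.4095 -0.3025  0.0357] x [-0.043  0.999 -0.001] y [0.999 0.043 0.004] z [ 0.004 -0.001 -1.   ] F [-0.7  0.1  7.6] gw 0.676 gf 29.995696301557473
[ 0.54778883 -0.09510476]
other [ 1.000e-03 -7.000e-03  3.134e+00]
to [20.12, 14.75, -11.39, 0.004, 0.001, -0.007]
[ 0.54389045 -0.01720224]
other [ 1.000e-03 -7.000e-03  3.134e+00]
to [27.92, 14.7, -11.4, 0.004, 0.001, -0.007]
[0.53999207 0.06070028]
other [ 1.000e-03 -7.000e-03  3.134e+00]
to [35.72, 14.64, -11.41, 0.004, 0.001, -0.007]
[0.5360937 0.1386028]
other [ 1.000e-03 -7.000e-03  3.134e+00]
to [43.52, 14.59, -11.41, 0.004, 0.001, -0.007]
```

```bash
python3 -m pendant '[[0,0,-4,0,0,0,1],[0,0,-8,0,0,0,1],[0,0,-11.4,0,0,0,1],[3,2,-11.4,0,0,0,1],[7,5,-11.4,0,0,0,1],[11,8,-11.4,0,0,0,1],[15,11,-11.4,0,0,0,1],[18,13.5,-11.4,0,0,0,1],[20.1,14.7,-11.4,0.004,0.001,-0.007,1],[20.1,14.7,-11.4,0.004,0.001,-0.007,1],[20.1,14.7,-11.4,0.004,0.001,-0.007,1],[20.1,14.7,-11.4,0.004,0.001,-0.007,1],[20.1,14.7,-11.4,0.004,0.001,-0.007,1]]'
python3 - <<'E'
from h import *
st();to([*BAY[0],.07],TH)
ci=arm.camera_info('wrist'); snap('wrist','w4.png')
for d in arm.place_of('wrist','bay_1'): 
    p=ray('wrist',d['centre'],.012,ci)[:2]; print(d['centre'],round(d['score'],2),p.round(4),[(p-b).round(4).tolist() for b in BAY if np.linalg.norm(p-b)<.03])
E
```

```text
t: 11.5
ee_pos: [0.5461, -0.097, 0.1491]
orientation: [-0.001, 0.69, 0.724, -0.001]
force: [0.5, -0.3, -2.0]
grip_width: 0.675
grip_force: 30.0
t 11.5 p [ 0.5461 -0.097   0.1491] x [-0.047  0.999 -0.   ] y [ 0.999  0.047 -0.002] z [-0.002 -0.    -1.   ] F [ 0.5 -0.3 -2. ] gw 0.675 gf 30.00028739843401
other [0.000e+00 3.000e-03 3.139e+00]
to [0.19, 0.19, 7.91, -0.002, 0.0, -0.003]
[97.1, 317.8] 0.62 [ 0.5434 -0.0164] [[-0.0005, 0.0008]]
[220.9, 319.1] 0.57 [ 0.5482 -0.0968] [[0.0004, -0.0017]]
```

View pics/w4.png

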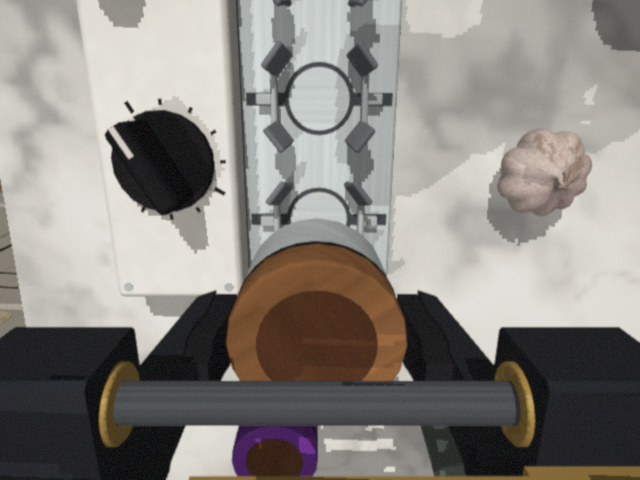

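Run:
```python
from h import *
s=arm.observe();r=rot();p=np.array(s['ee_pos'])
for dx in(0,.002):
  for t in(.03,-.03): print(dx,t,proj('wrist',p+r@np.array([t+dx,0,-.0223])))
  for t in(.03,-.03): print(dx,'y',t,proj('wrist',p+r@np.array([dx,t,-.0223])))
```

```text
0 0.03 [263.20574624 315.22701544]
0 -0.03 [423.95409521 315.28844168]
0 y 0.03 [348.66074404 406.50269673]
0 y -0.03 [348.65291289 223.98253976]
0.002 0.03 [257.09744875 315.22468129]
0.002 -0.03 [419.21374419 315.28663026]
0.002 y 0.03 [343.30229778 406.88643156]
0.002 y -0.03 [343.29242241 223.5944199 ]
```

```bash
python3 -m pendant '[[-0.1,0.2,2,0,0,0,1],[-0.1,0.2,4,0,0,0,1],[-0.1,0.2,5.5,0,0,0,1],[-0.1,0.2,6.5,0,0,0,1],[-0.1,0.2,7.2,0,0,0,1],[-0.1,0.2,7.8,0,0,0,1],[-0.1,0.2,8.4,0,0,0,1],[-0.1,0.2,9,0,0,0,1],[-0.1,0.2,9.4,0,0,0,1],[-0.1,0.2,9.8,0,0,0,1],[-0.1,0.2,10.2,0,0,0,1],[-0.1,0.2,10.2,0,0,0,1]]'
python3 -c "
from h import *
st()"
```

```text
t: 12.8
ee_pos: [0.5476, -0.0962, 0.0474]
orientation: [-0.001, 0.689, 0.725, -0.001]
force: [-5.3, -0.8, 7.6]
grip_width: 0.673
grip_force: 30.0
t 12.8 p [ 0.5476 -0.0962  0.0474] x [-0.05   0.999  0.001] y [ 0.999  0.05  -0.003] z [-0.003  0.    -1.   ] F [-5.3 -0.8  7.6] gw 0.673 gf 29.990912930998093
```

```bash
python3 -m pendant '[[0,0,0.2,0,0,0,1],[0,0,0.4,0,0,0,1],[0,0,0.4,0,0,0,1]]'
```

```text
t: 13.1
ee_pos: [0.5477, -0.0964, 0.0463]
orientation: [-0.001, 0.689, 0.724, -0.001]
force: [-9.9, 0.4, 33.9]
grip_width: 0.673
grip_force: 30.0
```

Seated: the force rises sharply with 1 mm of travel. Release, rise and go on to pot D.

```bash
python3 -m pendant '[[0,0,-0.3,0,0,0,1],[0,0,-0.3,0,0,0,0],[0,0,-0.3,0,0,0,0],[0,0,-0.3,0,0,0,0],[0,0,-0.3,0,0,0,0],[0,0,-0.3,0,0,0,0],[0,0,-4,0,0,0,0],[0,0,-8,0,0,0,0],[0,0,-12,0,0,0,0],[0,0,-15.5,0,0,0,0],[0,0,-15.5,0,0,0,0]]'
python3 - <<'E'
from h import *
st()
ci=arm.camera_info('wrist'); snap('wrist','w5.png')
for d in arm.place_of('wrist','pot_a')[:4]: print(d['score'],ray('wrist',d['centre'],.012,ci)[:2]-BAY[0])
arm.snapshot('top')
for d in arm.recognise('top','pot_a')[:8]: print('top',np.round(d['centre'],1),round(d['score'],2),ray('top',d['centre'],.035)[:2].round(3))
to([.487,-.426,.2],TH)
E
```

```text
t: 14.2
ee_pos: [0.5523, -0.0965, 0.2026]
orientation: [0.003, 0.689, 0.724, 0.003]
force: [1.5, -0.6, 0.6]
grip_width: 0.999
grip_force: 0.0
t 14.2 p [ 0.5523 -0.0965  0.2026] x [-0.05   0.999 -0.001] y [0.999 0.05  0.009] z [ 0.009 -0.    -1.   ] F [ 1.5 -0.6  0.6] gw 0.999 gf 0.0
0.85 [ 3.29769063e-05 -8.69077912e-04]
0.61 [-0.01976311 -0.15518095]
top [275.3 188.4] 0.86 [0.394 0.404]
top [268.4 228.3] 0.74 [0.416 0.289]
top [240.4 189.3] 0.71 [0.495 0.404]
top [234.7 420.9] 0.62 [ 0.524 -0.27 ]
top [247.4 473.6] 0.59 [ 0.49  -0.425]
top [225.4 354.7] 0.46 [ 0.548 -0.076]
other [ 2.000e-03 -5.000e-03 -3.141e+00]
to [-32.66, -7.77, -0.33, -0.003, -0.001, 0.0]
```

```bash
python3 -m pendant '[[-4,-1,0,0,0,0,0],[-8,-2,0,0,0,0,0],[-12,-3,0,0,0,0,0],[-16,-4,0,0,0,0,0],[-20,-5,0,0,0,0,0],[-24,-6,0,0,0,0,0],[-28,-7,0,0,0,0,0],[-32,-7.7,-0.3,0,0,0,0],[-32.6,-7.8,-0.3,-0.003,-0.001,0,0],[-32.6,-7.8,-0.3,-0.003,-0.001,0,0],[-32.6,-7.8,-0.3,-0.003,-0.001,0,0]]'
python3 - <<'E'
from h import *
st();lid([.487,-.425],'w6.png')
print(ray('side',(178,303),0), ray('side',(148,303),0)); 
b=ray('side',(178,303),0); print([(h,proj('side',[b[0],b[1],h])) for h in(.08,.1,.12)])
a=cv2.imread('pics/side0.png')[130:220,230:370]; w=cv2.imread('pics/w6.png')
cv2.imwrite('pics/c2.png',np.hstack([cv2.resize(w,(400,300)),cv2.resize(a,(400,300))]))
E
```

```text
t: 15.5
ee_pos: [0.4878, -0.4232, 0.1995]
orientation: [-0.001, 0.689, 0.725, 0.001]
force: [-0.2, 0.3, 0.2]
grip_width: 1.001
grip_force: 0.0
t 15.5 p [ 0.4878 -0.4232  0.1995] x [-0.052  0.999  0.003] y [0.999 0.052 0.001] z [ 0.001  0.003 -1.   ] F [-0.2  0.3  0.2] gw 1.001 gf 0.0
net z0 [[0.4866, -0.428]] guess px [223. 314.]
hsv [ 11. 156.  67.]
[ 0.51415652 -0.51121621  0.        ] [ 0.51151154 -0.85377668  0.        ]
[(0.08, array([160.15928174, 303.18224897])), (0.1, array([155.57189598, 303.22911067])), (0.12, array([150.93187634, 303.27651004]))]
```

View pics/c2.png

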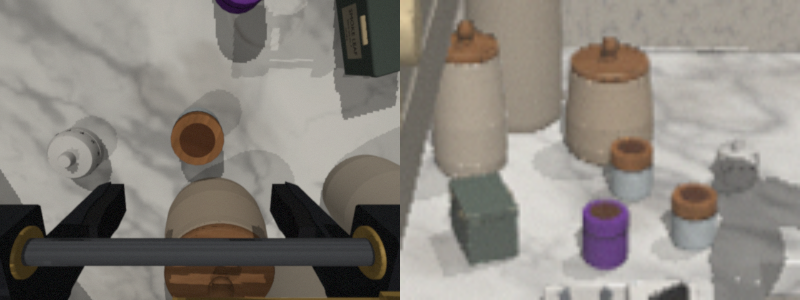

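```bash
python3 -m pendant '[[0.05,0,4,0,0,0,0],[0.05,0,8,0,0,0,0],[0.05,0,12,0,0,0,0],[0.05,0,14.5,0,0,0,0],[0.05,0,16,0,0,0,0],[0.05,0,16.5,0,0,0,0],[0.05,0,16.5,0,0,0,1],[0.05,0,16.5,0,0,0,1],[0.05,0,16.5,0,0,0,1],[0.05,0,16.5,0,0,0,1],[0.05,0,16.5,0,0,0,1],[0.05,0,16.5,0,0,0,1],[0.05,0,16.5,0,0,0,1],[0.05,0,16.5,0,0,0,1]]'
python3 - <<'E'
from h import *
st(); to([*BAY[1],.15],TH)
E
```

```text
t: 17.0
ee_pos: [0.4883, -0.4256, 0.0371]
orientation: [0.002, 0.689, 0.724, 0.001]
force: [-1.4, -0.4, 5.8]
grip_width: 0.675
grip_force: 30.0
t 17.0 p [ 0.4883 -0.4256  0.0371] x [-0.05   0.999 -0.001] y [0.999 0.05  0.003] z [ 0.003 -0.001 -1.   ] F [-1.4 -0.4  5.8] gw 0.675 gf 29.99811429530382
other [ 2.000e-03 -5.000e-03  3.141e+00]
to [40.5, 7.62, -11.32, 0.003, 0.001, -0.0]
```

```bash
python3 -m pendant '[[0,0,-4,0,0,0,1],[0,0,-8,0,0,0,1],[0,0,-11.3,0,0,0,1],[4,1,-11.3,0,0,0,1],[8.5,2,-11.3,0,0,0,1],[13,3,-11.3,0,0,0,1],[17.5,4,-11.3,0,0,0,1],[22,5,-11.3,0,0,0,1],[26.5,6,-11.3,0,0,0,1],[31,7,-11.3,0,0,0,1],[35,7.3,-11.3,0,0,0,1],[38,7.6,-11.3,0,0,0,1],[40.3,7.6,-11.3,0.003,0.001,0,1],[40.3,7.6,-11.3,0.003,0.001,0,1],[40.3,7.6,-11.3,0.003,0.001,0,1],[40.3,7.6,-11.3,0.003,0.001,0,1]]'
python3 - <<'E'
from h import *
st();to([*BAY[1],.049],TH); ci=arm.camera_info('wrist'); im=snap('wrist','w7.png')
# lid rim rows along centre column and width
h=cv2.cvtColor(im,cv2.COLOR_RGB2HSV); m=((h[:,:,0]<20)&(h[:,:,1]>110))[200:375]
ys,xs=np.nonzero(m); print('lid top row',ys.min()+200,'cols',np.percentile(xs,[0.5,99.5]))
s=arm.observe();r=rot();p=np.array(s['ee_pos'])
for dx in(0,.002,.004): print(dx,[proj('wrist',p+r@np.array([dx+.03,0,-h]),ci)[0].round(1) for h in(.019,.021)])
for d in arm.place_of('wrist','bay_1'): 
    q=ray('wrist',d['centre'],.012,ci)[:2]; print([(q-b).round(4).tolist() for b in BAY if np.linalg.norm(q-b)<.03])
E
```

```text
t: 18.6
ee_pos: [0.5433, -0.0206, 0.149]
orientation: [-0.0, 0.69, 0.724, -0.0]
force: [0.3, -1.5, -2.2]
grip_width: 0.682
grip_force: 30.0
t 18.6 p [ 0.5433 -0.0206  0.149 ] x [-0.048  0.999 -0.   ] y [ 0.999  0.048 -0.001] z [-0.001 -0.    -1.   ] F [ 0.3 -1.5 -2.2] gw 0.682 gf 30.000505009666085
other [1.000e-03 2.000e-03 3.139e+00]
to [0.34, 0.09, 10.0, -0.001, 0.0, -0.002]
lid top row 245 cols [153.045 405.   ]
0 [np.float64(259.7), np.float64(262.0)]
0.002 [np.float64(253.8), np.float64(255.9)]
0.004 [np.float64(247.7), np.float64(249.8)]
[[-0.0004, 0.0008]]
[[0.0012, -0.0001]]
```

```bash
python3 -m pendant '[[0.05,0.1,2,0,0,0,1],[0.05,0.1,4,0,0,0,1],[0.05,0.1,5.5,0,0,0,1],[0.05,0.1,6.5,0,0,0,1],[0.05,0.1,7.2,0,0,0,1],[0.05,0.1,7.8,0,0,0,1],[0.05,0.1,8.4,0,0,0,1],[0.05,0.1,9,0,0,0,1],[0.05,0.1,9.4,0,0,0,1],[0.05,0.1,9.8,0,0,0,1],[0.05,0.1,10.1,0,0,0,1],[0.05,0.1,10.3,0,0,0,1],[0.05,0.1,10.3,0,0,0,1]]'
```

```text
t: 20.0
ee_pos: [0.5441, -0.0166, 0.0487]
orientation: [-0.001, 0.689, 0.725, 0.001]
force: [-6.9, 5.7, 28.2]
grip_width: 0.681
grip_force: 30.0
```

```bash
python3 -m pendant '[[0,0,-0.3,0,0,0,1],[0,0,-0.3,0,0,0,0],[0,0,-0.3,0,0,0,0],[0,0,-0.3,0,0,0,0],[0,0,-0.3,0,0,0,0],[0,0,-0.3,0,0,0,0],[0,0,-4,0,0,0,0],[0,0,-8,0,0,0,0],[0,0,-12,0,0,0,0],[0,0,-15.3,0,0,0,0],[0,0,-15.3,0,0,0,0]]'
python3 - <<'E'
from h import *
st()
ci=arm.camera_info('wrist'); snap('wrist','w8.png')
for d in arm.place_of('wrist','pot_a')[:4]: q=ray('wrist',d['centre'],.012,ci)[:2]; print(round(d['score'],2),[(q-b).round(4).tolist() for b in BAY if np.linalg.norm(q-b)<.03])
arm.snapshot('top')
for d in arm.recognise('top','pot_a')[:8]: print('top',np.round(d['centre'],1),round(d['score'],2),ray('top',d['centre'],.035)[:2].round(3))
to([.413,.295,.2],TH); print(arm.observe()['q'])
E
```

```text
t: 21.1
ee_pos: [0.5473, -0.0184, 0.2032]
orientation: [0.003, 0.689, 0.724, 0.003]
force: [0.3, -0.4, -0.8]
grip_width: 0.999
grip_force: 0.0
t 21.1 p [ 0.5473 -0.0184  0.2032] x [-0.05   0.999  0.001] y [0.999 0.05  0.008] z [ 0.008  0.001 -1.   ] F [ 0.3 -0.4 -0.8] gw 0.999 gf 0.0
0.71 []
0.69 [[0.0, -0.0029]]
0.69 [[0.0017, -0.0004]]
top [277.3 187.9] 0.97 [0.388 0.405]
top [239.2 188.7] 0.74 [0.499 0.406]
top [268.2 224.7] 0.71 [0.416 0.3  ]
top [236.2 415.6] 0.65 [ 0.52  -0.254]
other [ 1.000e-03 -5.000e-03 -3.141e+00]
to [31.94, -11.46, -0.15, -0.003, -0.001, 0.0]
[-0.03294013  0.63779525 -0.02910004  1.85738327  0.02710357  0.6500956
 -0.02783773]
```

```bash
python3 -m pendant '[[4,-1.5,0,0,0,0,0],[8,-3,0,0,0,0,0],[12,-4.5,0,0,0,0,0],[16,-6,0,0,0,0,0],[20,-7.5,0,0,0,0,0],[24,-9,0,0,0,0,0],[28,-10,0,0,0,0,0],[31,-11,0,0,0,0,0],[31.9,-11.5,0,-0.003,-0.001,0,0],[31.9,-11.5,0,-0.003,-0.001,0,0],[31.9,-11.5,0,-0.003,-0.001,0,0]]'
python3 - <<'E'
from h import *
st();ci,im=lid([.413,.296],'w9.png')
h=cv2.cvtColor(im,cv2.COLOR_RGB2HSV); m=((h[:,:,0]<20)&(h[:,:,1]>110)).astype(np.uint8)
n,l,s,c=cv2.connectedComponentsWithStats(m)
for i in range(1,n):
    if s[i,4]>1500: 
        q=[s[i,1]+(s[i,3]-1)/2,s[i,0]+(s[i,2]-1)/2]; print(s[i],ray('wrist',q,.058,ci)[:2])
E
```

```text
t: 22.4
ee_pos: [0.4139, 0.2925, 0.1987]
orientation: [0.001, 0.69, 0.724, -0.0]
force: [-0.2, -1.0, -0.2]
grip_width: 0.999
grip_force: 0.0
t 22.4 p [0.4139 0.2925 0.1987] x [-0.048  0.999 -0.003] y [0.999 0.048 0.001] z [ 0.001 -0.003 -1.   ] F [-0.2 -1.  -0.2] gw 0.999 gf 0.0
net z0 [[0.4133, 0.2967], [0.4989, 0.4071], [0.3854, 0.3999]] guess px [214. 314.]
hsv [ 11. 154.  69.]
[ 408    0  101   96 7894] [0.49633216 0.40603557]
[ 250   16   64   69 3398] [0.38783891 0.3993114 ]
[ 275  167   85   86 5721] [0.41463657 0.299456  ]
```

View pics/w9.png

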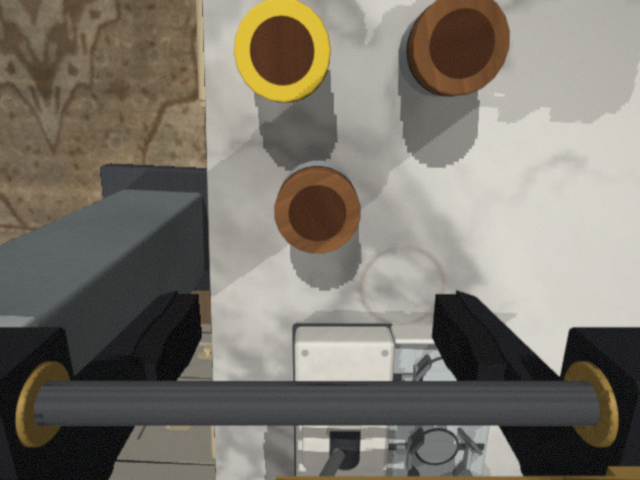

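Pot B's lid is at (209,317), and the yellow look-alike is at (50,282). Grip B.

```bash
python3 -m pendant '[[0.8,0.05,4,0,0,0,0],[0.8,0.05,8,0,0,0,0],[0.8,0.05,12,0,0,0,0],[0.8,0.05,14.5,0,0,0,0],[0.8,0.05,16,0,0,0,0],[0.8,0.05,16.5,0,0,0,0],[0.8,0.05,16.5,0,0,0,1],[0.8,0.05,16.5,0,0,0,1],[0.8,0.05,16.5,0,0,0,1],[0.8,0.05,16.5,0,0,0,1],[0.8,0.05,16.5,0,0,0,1],[0.8,0.05,16.5,0,0,0,1],[0.8,0.05,16.5,0,0,0,1],[0.8,0.05,16.5,0,0,0,1]]'
python3 - <<'E'
from h import *
st(); to([*BAY[2],.17],TH)
E
```

```text
t: 23.9
ee_pos: [0.4145, 0.3029, 0.0353]
orientation: [0.001, 0.689, 0.725, 0.001]
force: [-0.6, -0.1, 5.5]
grip_width: 0.672
grip_force: 30.0
t 23.9 p [0.4145 0.3029 0.0353] x [-0.05   0.999  0.001] y [0.999 0.05  0.003] z [ 0.003  0.001 -1.   ] F [-0.6 -0.1  5.5] gw 0.672 gf 29.99751152470708
other [-1.000e-03 -5.000e-03  3.142e+00]
to [-24.81, 11.37, -13.45, 0.003, -0.001, -0.0]
```

```bash
python3 -m pendant '[[0,0,-4,0,0,0,1],[0,0,-8,0,0,0,1],[0,0,-12,0,0,0,1],[-2,4,-13.5,0,0,0,1],[-5,8,-13.5,0,0,0,1],[-9,10.5,-13.5,0,0,0,1],[-13,11.4,-13.5,0,0,0,1],[-17,11.4,-13.5,0,0,0,1],[-21,11.4,-13.5,0,0,0,1],[-23.5,11.4,-13.5,0,0,0,1],[-24.5,11.4,-13.5,0.003,-0.001,0,1],[-24.5,11.4,-13.5,0.003,-0.001,0,1],[-24.5,11.4,-13.5,0.003,-0.001,0,1],[-24.5,11.4,-13.5,0.003,-0.001,0,1]]'
python3 - <<'E'
from h import *
st();to([*BAY[2],.0473],TH); ci=arm.camera_info('wrist'); im=snap('wrist','w10.png')
h=cv2.cvtColor(im,cv2.COLOR_RGB2HSV); m=((h[:,:,0]<20)&(h[:,:,1]>110))[200:375,200:440]
ys,xs=np.nonzero(m); print('lid top row',np.percentile(ys,.2)+200,'cols',np.percentile(xs,[0.5,99.5])+200)
s=arm.observe();r=rot();p=np.array(s['ee_pos'])
for dx in(-.004,-.002,0,.002,.004): print(dx,[proj('wrist',p+r@np.array([dx+.03,0,-h]),ci)[0].round(1) for h in(.019,.0225)])
for d in arm.place_of('wrist','bay_1'): 
    q=ray('wrist',d['centre'],.012,ci)[:2]; print([(q-b).round(4).tolist() for b in BAY if np.linalg.norm(q-b)<.03])
E
```

```text
t: 25.3
ee_pos: [0.5398, 0.0662, 0.1696]
orientation: [-0.0, 0.688, 0.726, -0.0]
force: [0.8, 0.4, -2.7]
grip_width: 0.676
grip_force: 30.0
t 25.3 p [0.5398 0.0662 0.1696] x [-0.053  0.999  0.   ] y [ 0.999  0.053 -0.001] z [-0.001  0.    -1.   ] F [ 0.8  0.4 -2.7] gw 0.676 gf 29.999618316069245
other [ 1.000e-03 -1.000e-03 -3.138e+00]
to [-0.56, -0.01, 12.23, -0.001, -0.0, 0.003]
lid top row 263.0 cols [229. 403.]
-0.004 [np.float64(272.0), np.float64(276.2)]
-0.002 [np.float64(266.1), np.float64(270.2)]
0 [np.float64(260.2), np.float64(264.2)]
0.002 [np.float64(254.2), np.float64(258.1)]
0.004 [np.float64(248.2), np.float64(251.9)]
[[0.002, 0.0013]]
[[0.0025, 0.0001]]
```

```bash
python3 -m pendant '[[-0.36,0,3,0,0,0,1],[-0.36,0,6,0,0,0,1],[-0.36,0,7.5,0,0,0,1],[-0.36,0,8.5,0,0,0,1],[-0.36,0,9.2,0,0,0,1],[-0.36,0,9.8,0,0,0,1],[-0.36,0,10.4,0,0,0,1],[-0.36,0,11,0,0,0,1],[-0.36,0,11.4,0,0,0,1],[-0.36,0,11.8,0,0,0,1],[-0.36,0,12.2,0,0,0,1],[-0.36,0,12.5,0,0,0,1],[-0.36,0,12.5,0,0,0,1]]'
```

```text
t: 26.7
ee_pos: [0.5391, 0.0645, 0.0468]
orientation: [-0.002, 0.688, 0.726, 0.001]
force: [-5.7, 9.5, 19.9]
grip_width: 0.679
grip_force: 30.0
```

```bash
python3 -m pendant '[[0,0,0.15,0,0,0,1],[0,0,0.15,0,0,0,1],[0,0,-0.3,0,0,0,1],[0,0,-0.3,0,0,0,0],[0,0,-0.3,0,0,0,0],[0,0,-0.3,0,0,0,0],[0,0,-0.3,0,0,0,0],[0,0,-0.3,0,0,0,0],[0,0,-4,0,0,0,0],[0,0,-8,0,0,0,0],[0,0,-12,0,0,0,0],[0,0,-15.5,0,0,0,0],[0,0,-15.5,0,0,0,0]]'
python3 - <<'E'
from h import *
st()
ci=arm.camera_info('wrist'); snap('wrist','w11.png')
for d in arm.place_of('wrist','pot_a')[:4]: q=ray('wrist',d['centre'],.012,ci)[:2]; print(round(d['score'],2),[(q-b).round(4).tolist() for b in BAY if np.linalg.norm(q-b)<.03])
arm.snapshot('top')
for d in arm.recognise('top','pot_a')[:8]: print('top',np.round(d['centre'],1),round(d['score'],2),ray('top',d['centre'],.035)[:2].round(3))
to([.498,.406,.2],TH)
E
```

```text
t: 28.0
ee_pos: [0.5431, 0.0603, 0.204]
orientation: [0.003, 0.689, 0.724, 0.003]
force: [0.7, -0.0, 0.6]
grip_width: 1.001
grip_force: 0.0
t 28.0 p [0.5431 0.0603 0.204 ] x [-0.049  0.999 -0.   ] y [0.999 0.049 0.008] z [ 0.008  0.    -1.   ] F [ 0.7 -0.   0.6] gw 1.001 gf 0.0
0.93 [[-0.002, -0.0013]]
0.65 [[-0.0005, 0.0003]]
0.64 [[-0.0012, -0.004]]
top [236.  416.8] 0.95 [ 0.52  -0.258]
top [279.  190.8] 0.93 [0.383 0.397]
top [222.8 336.6] 0.66 [ 0.555 -0.023]
top [241.2 188.5] 0.58 [0.493 0.407]
top [258.3 351.6] 0.55 [ 0.452 -0.068]
other [2.000e-03 5.000e-03 3.142e+00]
to [34.78, -2.38, -0.2, -0.003, 0.002, -0.0]
```

View pics/w11.png

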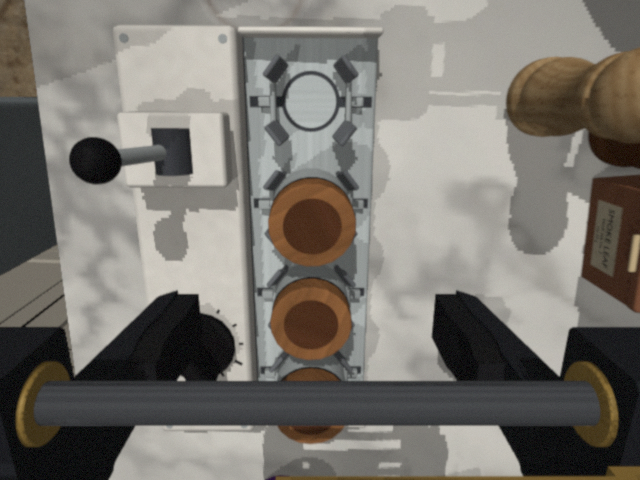

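Three pots are seated upright and centred. Next pot A, then bay 4. A pepper mill stands behind bay 4, so I check the clearance.

```bash
python3 -m pendant '[[4,-0.3,0,0,0,0,0],[8,-0.6,0,0,0,0,0],[12,-0.9,0,0,0,0,0],[16,-1.2,0,0,0,0,0],[20,-1.5,0,0,0,0,0],[24,-1.8,0,0,0,0,0],[28,-2.1,0,0,0,0,0],[32,-2.4,0,0,0,0,0],[34.5,-2.4,0,-0.003,0.002,0,0],[34.5,-2.4,0,-0.003,0.002,0,0],[34.5,-2.4,0,-0.003,0.002,0,0]]'
python3 - <<'E'
from h import *
st();ci,im=lid([.497,.406],'w12.png')
h=cv2.cvtColor(im,cv2.COLOR_RGB2HSV); m=((h[:,:,0]<20)&(h[:,:,1]>110)).astype(np.uint8)
n,l,s,c=cv2.connectedComponentsWithStats(m)
for i in range(1,n):
    if s[i,4]>1500: 
        q=[s[i,1]+(s[i,3]-1)/2,s[i,0]+(s[i,2]-1)/2]; print(s[i],ray('wrist',q,.058,ci)[:2])
print('mill base side',ray('side',(275,237),0),'bay4',BAY[3])
a=cv2.imread('pics/side0.png')[210:310,180:330]; cv2.imwrite('pics/c3.png',np.hstack([cv2.resize(cv2.imread('pics/w12.png'),(360,270)),cv2.resize(a,(405,270))]))
E
```

```text
t: 29.3
ee_pos: [0.4981, 0.4027, 0.1974]
orientation: [0.001, 0.689, 0.725, -0.001]
force: [1.0, -0.6, -0.9]
grip_width: 0.998
grip_force: 0.0
t 29.3 p [0.4981 0.4027 0.1974] x [-0.051  0.999 -0.002] y [ 0.999  0.051 -0.   ] z [-0.    -0.002 -1.   ] F [ 1.  -0.6 -0.9] gw 0.998 gf 0.0
net z0 [[0.3891, 0.4008], [0.5007, 0.4065]] guess px [215. 314.]
hsv [ 11. 163.  55.]
[ 274  166   85   87 5749] [0.49781842 0.41036334]
[ 127  190   58   55 2420] [0.38796617 0.39907657]
mill base side [0.71085638 0.15708296 0.        ] bay4 [0.5360937 0.1386028]
```

View pics/c3.png

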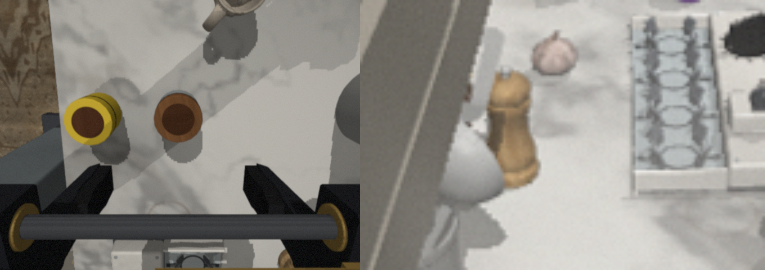

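```bash
python3 -m pendant '[[0.5,0,4,0,0,0,0],[0.5,0,8,0,0,0,0],[0.5,0,12,0,0,0,0],[0.5,0,14.5,0,0,0,0],[0.5,0,16,0,0,0,0],[0.5,0,16.3,0,0,0,0],[0.5,0,16.3,0,0,0,1],[0.5,0,16.3,0,0,0,1],[0.5,0,16.3,0,0,0,1],[0.5,0,16.3,0,0,0,1],[0.5,0,16.3,0,0,0,1],[0.5,0,16.3,0,0,0,1],[0.5,0,16.3,0,0,0,1],[0.5,0,16.3,0,0,0,1]]'
python3 - <<'E'
from h import *
st(); to([*BAY[3],.17],TH)
E
```

```text
t: 30.8
ee_pos: [0.4992, 0.4091, 0.0375]
orientation: [0.0, 0.689, 0.725, 0.002]
force: [-0.9, -0.3, 6.1]
grip_width: 0.679
grip_force: 30.0
t 30.8 p [0.4992 0.4091 0.0375] x [-0.05   0.999  0.002] y [0.999 0.05  0.003] z [ 0.003  0.002 -1.   ] F [-0.9 -0.3  6.1] gw 0.679 gf 29.997559235198423
other [ 3.000e-03  5.000e-03 -3.141e+00]
to [-27.18, 2.37, -13.29, 0.003, -0.002, 0.0]
```

```bash
python3 -m pendant '[[0,0,-4,0,0,0,1],[0,0,-8,0,0,0,1],[0,0,-12,0,0,0,1],[-4,1,-13.3,0,0,0,1],[-8,2,-13.3,0,0,0,1],[-12,2.4,-13.3,0,0,0,1],[-16,2.4,-13.3,0,0,0,1],[-20,2.4,-13.3,0,0,0,1],[-24,2.4,-13.3,0,0,0,1],[-26.5,2.4,-13.3,0,0,0,1],[-27.3,2.4,-13.3,0.003,-0.002,0,1],[-27.3,2.4,-13.3,0.003,-0.002,0,1],[-27.3,2.4,-13.3,0.003,-0.002,0,1],[-27.3,2.4,-13.3,0.003,-0.002,0,1]]'
python3 - <<'E'
from h import *
st();to([*BAY[3],.0495],TH); ci=arm.camera_info('wrist'); im=snap('wrist','w13.png')
h=cv2.cvtColor(im,cv2.COLOR_RGB2HSV); m=((h[:,:,0]<20)&(h[:,:,1]>110))[200:375,200:440]
ys,xs=np.nonzero(m); print('lid top row',np.percentile(ys,.2)+200,'cols',np.percentile(xs,[0.5,99.5])+200)
s=arm.observe();r=rot();p=np.array(s['ee_pos'])
for dx in(-.004,-.002,0,.002,.004): print(dx,[proj('wrist',p+r@np.array([dx+.03,0,-h]),ci)[0].round(1) for h in(.019,.0225)])
for d in arm.place_of('wrist','bay_1'): 
    q=ray('wrist',d['centre'],.012,ci)[:2]; print([(q-b).round(4).tolist() for b in BAY if np.linalg.norm(q-b)<.03])
E
```

```text
t: 32.2
ee_pos: [0.5362, 0.1397, 0.1691]
orientation: [-0.0, 0.688, 0.726, -0.0]
force: [1.1, 1.0, -1.7]
grip_width: 0.675
grip_force: 30.0
t 32.2 p [0.5362 0.1397 0.1691] x [-0.053  0.999  0.   ] y [ 0.999  0.053 -0.001] z [-0.001  0.    -1.   ] F [ 1.1  1.  -1.7] gw 0.675 gf 30.00079509380157
other [ 1.000e-03 -1.000e-03 -3.138e+00]
to [-0.11, -0.01, 11.96, -0.001, -0.0, 0.003]
lid top row 248.0 cols [230. 403.]
-0.004 [np.float64(272.1), np.float64(276.4)]
-0.002 [np.float64(266.2), np.float64(270.4)]
0 [np.float64(260.3), np.float64(264.3)]
0.002 [np.float64(254.3), np.float64(258.2)]
0.004 [np.float64(248.3), np.float64(252.0)]
[[0.0024, -0.0001]]
```

```bash
python3 -m pendant '[[-0.3,0,3,0,0,0,1],[-0.3,0,6,0,0,0,1],[-0.3,0,7.5,0,0,0,1],[-0.3,0,8.5,0,0,0,1],[-0.3,0,9.2,0,0,0,1],[-0.3,0,9.8,0,0,0,1],[-0.3,0,10.4,0,0,0,1],[-0.3,0,11,0,0,0,1],[-0.3,0,11.4,0,0,0,1],[-0.3,0,11.8,0,0,0,1],[-0.3,0,12.1,0,0,0,1],[-0.3,0,12.3,0,0,0,1],[-0.3,0,12.3,0,0,0,1]]'
```

```text
t: 33.6
ee_pos: [0.5363, 0.1372, 0.0487]
orientation: [-0.001, 0.688, 0.725, 0.001]
force: [-4.7, 5.2, 20.6]
grip_width: 0.678
grip_force: 30.0
```

```bash
python3 -m pendant '[[0,0,0.15,0,0,0,1],[0,0,0.15,0,0,0,1],[0,0,-0.3,0,0,0,1],[0,0,-0.3,0,0,0,0],[0,0,-0.3,0,0,0,0],[0,0,-0.3,0,0,0,0],[0,0,-0.3,0,0,0,0],[0,0,-0.3,0,0,0,0],[0,0,-4,0,0,0,0],[0,0,-8,0,0,0,0],[0,0,-12,0,0,0,0],[0,0,-16,0,0,0,0],[0,0,-19,0,0,0,0],[0,0,-19,0,0,0,0]]'
python3 - <<'E'
from h import *
st(); d=dpt(O,TH,(-.045,-.075)); print(d)
to([*d,.24],TH+np.radians(30))
E
```

```text
t: 35.0
ee_pos: [0.5384, 0.1347, 0.24]
orientation: [0.002, 0.689, 0.724, 0.002]
force: [0.1, -0.3, -0.8]
grip_width: 0.997
grip_force: 0.0
t 35.0 p [0.5384 0.1347 0.24  ] x [-0.05   0.999  0.001] y [0.999 0.05  0.006] z [ 0.006  0.001 -1.   ] F [ 0.1 -0.3 -0.8] gw 0.997 gf 0.0
[ 0.45380468 -0.05775533]
other [ 1.000e-03 -8.000e-03  2.618e+00]
to [-18.8, -9.41, -0.08, 0.006, 0.001, -0.524]
```

```bash
python3 -m pendant '[[-3,-1.5,0,0,0,-0.1,0],[-7,-3.5,0,0,0,-0.2,0],[-11,-5.5,0,0,0,-0.3,0],[-15,-7.5,0,0,0,-0.4,0],[-18.8,-9.4,0,0.006,0.001,-0.524,0],[-18.8,-9.4,0,0.006,0.001,-0.524,0],[-18.8,-9.4,0,0.006,0.001,-0.524,0],[-18.8,-9.4,0,0.006,0.001,-0.524,0],[-18.8,-9.4,0,0.006,0.001,-0.524,0]]'
python3 - <<'E'
from h import *
st(); d=dpt(O,TH,(-.045,-.075)); print(np.round(arm.observe()['q'],2))
ci=arm.camera_info('wrist'); im=snap('wrist','w14.png')
for k in arm.place_of('wrist','dial_grip')[:2]: print(k,ray('wrist',k['centre'],.062,ci)[:2])
for k in arm.place_of('wrist','pot_a'): q=ray('wrist',k['centre'],.012,ci)[:2]; print(round(k['score'],2),[(q-b).round(4).tolist() for b in BAY if np.linalg.norm(q-b)<.03])
to([*d,.047],TH+np.radians(30))
arm.snapshot('top')
for d in arm.recognise('top','pot_a')[:8]: print('top',np.round(d['centre'],1),round(d['score'],2),ray('top',d['centre'],.035)[:2].round(3))
E
```

```text
t: 35.9
ee_pos: [0.4524, -0.0566, 0.2361]
orientation: [-0.003, 0.477, 0.879, -0.002]
force: [0.0, -0.1, -0.5]
grip_width: 1.0
grip_force: 0.0
t 35.9 p [ 0.4524 -0.0566  0.2361] x [-0.545  0.838  0.003] y [ 0.838  0.545 -0.007] z [-0.007 -0.001 -1.   ] F [ 0.  -0.1 -0.5] gw 1.0 gf 0.0
[ 0.16  0.48 -0.21  2.05  0.17  0.63  0.42]
{'centre': [208.8, 318.4], 'score': 0.72} [ 0.45329097 -0.05621053]
0.84 [[0.0018, -0.0006]]
0.76 [[0.0002, -0.0028]]
0.71 []
0.64 [[-0.0006, 0.0014]]
other [ 3.000e-03 -1.000e-02 -3.139e+00]
to [-0.17, 0.22, 18.93, -0.007, -0.002, 0.003]
top [276.6 186.8] 0.95 [0.39  0.409]
top [221.4 357.8] 0.65 [ 0.56  -0.085]
top [227.6 307.7] 0.64 [0.539 0.061]
top [236.7 416. ] 0.63 [ 0.518 -0.256]
top [228.2 283.5] 0.53 [0.536 0.132]
top [218.7 330.6] 0.51 [ 0.566 -0.005]
```

View pics/w14.png

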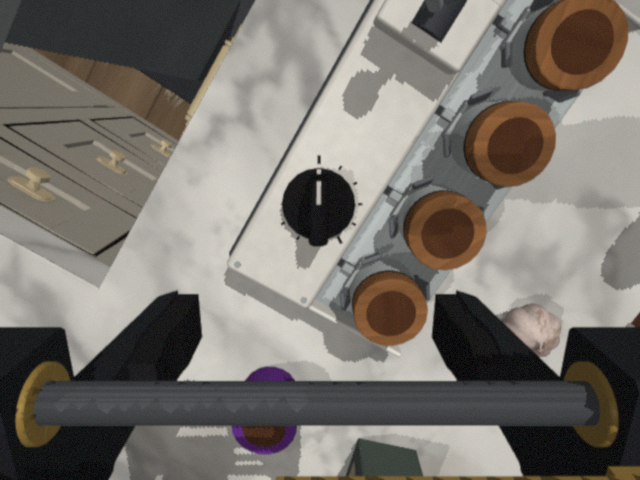

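All four pots are seated and the dial is still on the long off mark. Descend with the fingers half closed, to clear pot 2.

```bash
python3 -m pendant '[[-0.1,0.15,3,0,0,0,0.5],[-0.1,0.15,6,-0.007,-0.002,0,0.5],[-0.1,0.15,9,-0.007,-0.002,0,0.5],[-0.1,0.15,11,-0.007,-0.002,0,0.5],[-0.1,0.15,13,-0.007,-0.002,0,0.5],[-0.1,0.15,15,-0.007,-0.002,0,0.5],[-0.1,0.15,17,-0.007,-0.002,0,0.5],[-0.1,0.15,18.9,-0.007,-0.002,0,0.5],[-0.1,0.15,18.9,-0.007,-0.002,0,1],[-0.1,0.15,18.9,-0.007,-0.002,0,1],[-0.1,0.15,18.9,-0.007,-0.002,0,1],[-0.1,0.15,18.9,-0.007,-0.002,0,1],[-0.1,0.15,18.9,-0.007,-0.002,0,1],[-0.1,0.15,18.9,-0.007,-0.002,0,1],[-0.1,0.15,18.9,-0.007,-0.002,0,1],[-0.1,0.15,18.9,-0.007,-0.002,0,1]]'
```

```text
t: 37.75
ee_pos: [0.4537, -0.0584, 0.0482]
orientation: [0.001, 0.478, 0.878, 0.001]
force: [1.4, 2.2, 6.3]
grip_width: 0.167
grip_force: 30.0
```

Turn clockwise (+wz), first 1.57.

```bash
python3 -m pendant '[[0,0,0,0,0,0.13,1],[0,0,0,0,0,0.26,1],[0,0,0,0,0,0.39,1],[0,0,0,0,0,0.52,1],[0,0,0,0,0,0.65,1],[0,0,0,0,0,0.78,1],[0,0,0,0,0,0.91,1],[0,0,0,0,0,1.05,1],[0,0,0,0,0,1.18,1],[0,0,0,0,0,1.31,1],[0,0,0,0,0,1.44,1],[0,0,0,0,0,1.57,1],[0,0,0,0,0,1.57,1]]'
python3 -c "
from h import *
st();print(np.round(arm.observe()['q'],2))
r=rot();print(np.degrees(np.arctan2(r[1,0],r[0,0])-TH))"
```

```text
t: 39.05
ee_pos: [0.4528, -0.0582, 0.0482]
orientation: [-0.0, 0.959, 0.282, 0.001]
force: [0.4, 1.6, 7.9]
grip_width: 0.17
grip_force: 30.0
t 39.05 p [ 0.4528 -0.0582  0.0482] x [0.841 0.542 0.001] y [ 0.542 -0.841 -0.   ] z [ 0.001  0.001 -1.   ] F [0.4 1.6 7.9] gw 0.17 gf 30.002051247283816
[-0.01  0.86  0.06  2.2  -0.49  0.09 -0.48]
29.921294102097647
```

```bash
python3 -m pendant '[[0,0,0,0,0,0.12,1],[0,0,0,0,0,0.24,1],[0,0,0,0,0,0.36,1],[0,0,0,0,0,0.48,1],[0,0,0,0,0,0.6,1],[0,0,0,0,0,0.72,1],[0,0,0,0,0,0.84,1],[0,0,0,0,0,0.95,1],[0,0,0,0,0,1.05,1],[0,0,0,0,0,1.05,1],[0,0,0,0,0,1.05,1]]'
python3 -c "
from h import *
st();print(np.round(arm.observe()['q'],2))
r=rot();print(np.degrees(np.arctan2(r[1,0],r[0,0])-TH))"
```

```text
t: 40.15
ee_pos: [0.4528, -0.0576, 0.0482]
orientation: [-0.001, 0.972, -0.235, 0.0]
force: [0.9, 2.8, 8.0]
grip_width: 0.168
grip_force: 30.0
t 40.15 p [ 0.4528 -0.0576  0.0482] x [ 0.889 -0.457 -0.   ] y [-0.457 -0.889 -0.003] z [ 0.001  0.003 -1.   ] F [0.9 2.8 8. ] gw 0.168 gf 30.0014257337898
[-0.06  0.86  0.14  2.21 -0.95  0.13 -1.07]
-30.055941892678103
```

```bash
python3 -m pendant '[[0,0,0,0,0,0,0.5],[0,0,0,0,0,0,0.5],[0,0,0,0,0,0,0.5],[0,0,0,0,0,0,0.5],[0,0,-4,0,0,0,0.5],[0,0,-8,0,0,0,0.5],[0,0,-12,0,0,0,0.5],[0,0,-16,0,0,0,0.5],[0,0,-16,0,0,0,1]]'
python3 - <<'E'
from h import *
st(); im=snap('wrist'); t=snap('top')
cv2.imwrite('pics/c4.png',np.hstack([cv2.resize(im,(400,300)),cv2.resize(t[195:295,260:390],(390,300))])[:,:,::-1])
k=arm.place_of('wrist','start_lever_tip'); ci=arm.camera_info('wrist'); print([(d['score'],ray('wrist',d['centre'],.11,ci)) for d in k[:2]], dpt(O,TH,(-.074,.085)))
for x in(-.106,-.034): print(dpt(O,TH,(x,.085)));to([*dpt(O,TH,(x,.085)),.2],TH+np.pi/2)
E
```

```text
t: 41.05
ee_pos: [0.4547, -0.0597, 0.2111]
orientation: [-0.0, 0.972, -0.235, 0.004]
force: [1.2, -0.5, 0.7]
grip_width: 0.432
grip_force: 0.0
t 41.05 p [ 0.4547 -0.0597  0.2111] x [ 0.889 -0.458  0.008] y [-0.458 -0.889 -0.002] z [ 0.008 -0.001 -1.   ] F [ 1.2 -0.5  0.7] gw 0.432 gf 0.0
[] [0.41684425 0.10059531]
[0.38488424 0.09899598]
other [1.000e-03 1.000e-03 2.617e+00]
to [-13.16, -10.92, 0.71, -0.001, 0.001, -0.525]
[0.45679426 0.10259448]
other [1.000e-03 1.000e-03 2.617e+00]
to [-6.93, -14.52, 0.7, -0.001, 0.001, -0.525]
```

View pics/c4.png

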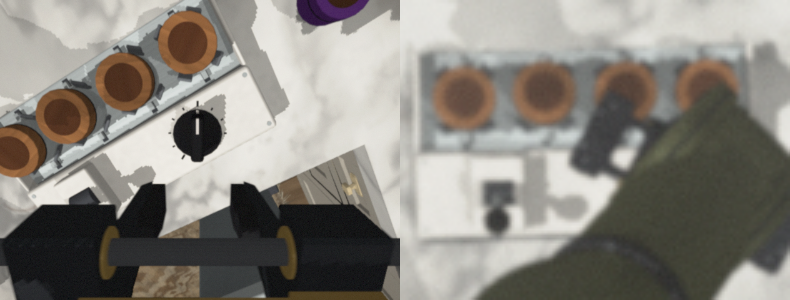

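The dial rests on the fifth click, with the pointer on the other long mark. Now the lever.

```bash
python3 -m pendant '[[-3,-2.5,0.5,0,0,-0.1,1],[-6,-5,0.7,0,0,-0.2,1],[-9,-7.5,0.7,0,0,-0.3,1],[-12,-10,0.7,0,0,-0.4,1],[-13.2,-10.9,0.7,0,0,-0.525,1],[-13.2,-10.9,0.7,0,0,-0.525,1],[-13.2,-10.9,0.7,0,0,-0.525,1],[-13.2,-10.9,0.7,0,0,-0.525,1],[-13.2,-10.9,0.7,0,0,-0.525,1]]'
python3 - <<'E'
from h import *
st(); print(np.round(arm.observe()['q'],2)); to([*dpt(O,TH,(-.106,.085)),.098],TH+np.pi/2)
E
```

```text
t: 42.1
ee_pos: [0.3855, 0.0972, 0.2003]
orientation: [0.0, 1.0, 0.023, 0.0]
force: [0.4, 0.1, -0.4]
grip_width: 0.007
grip_force: 0.0
t 42.1 p [0.3855 0.0972 0.2003] x [0.999 0.046 0.   ] y [ 0.046 -0.999  0.001] z [ 0.    -0.001 -1.   ] F [ 0.4  0.1 -0.4] gw 0.007 gf 0.0
[-0.69  0.54  0.51  2.28 -0.61  0.45 -1.2 ]
other [-1.000e-03 -1.000e-03  3.138e+00]
to [-0.06, -0.18, 10.22, 0.001, -0.0, -0.004]
```

Reachable. Descend in front of the ball.

```bash
python3 -m pendant '[[-0.2,-0.2,3,0,0,0,1],[-0.2,-0.2,6,0,0,0,1],[-0.2,-0.2,9,0,0,0,1],[-0.2,-0.2,10.2,0,0,0,1],[-0.2,-0.2,10.2,0,0,0,1]]'
python3 - <<'E'
from h import *
st(); print(np.round(arm.observe()['q'],2)); to([*dpt(O,TH,(-.038,.085)),.098],TH+np.pi/2)
E
```

```text
t: 42.6
ee_pos: [0.3826, 0.0993, 0.0971]
orientation: [0.0, 1.0, 0.023, -0.001]
force: [-0.8, -0.1, 0.4]
grip_width: 0.003
grip_force: 0.0
t 42.6 p [0.3826 0.0993 0.0971] x [ 0.999  0.046 -0.003] y [ 0.046 -0.999  0.   ] z [-0.003 -0.    -1.   ] F [-0.8 -0.1  0.4] gw 0.003 gf 0.0
[-0.42  0.73  0.09  2.36 -0.86  0.08 -1.02]
other [ 0.004 -0.     3.138]
to [7.02, 0.02, -0.11, 0.0, 0.003, -0.004]
```

```bash
python3 -m pendant '[[0.8,0,0,0,0,0,1],[1.6,0,0,0,0,0,1],[2.4,0,0,0,0,0,1],[3.2,0,0,0,0,0,1],[4,0,0,0,0,0,1],[4.8,0,0,0,0,0,1],[5.6,0,0,0,0,0,1],[6.2,0,0,0,0,0,1],[6.6,0,0,0,0,0,1],[6.6,0,0,0,0,0,1]]'
python3 -c "
from h import *
st()"
```

```text
t: 43.6
ee_pos: [0.4497, 0.1038, 0.0983]
orientation: [0.0, 1.0, 0.025, 0.001]
force: [0.3, 0.6, 0.3]
grip_width: 0.002
grip_force: 0.0
t 43.6 p [0.4497 0.1038 0.0983] x [0.999 0.05  0.001] y [ 0.05  -0.999  0.   ] z [ 0.001 -0.    -1.   ] F [0.3 0.6 0.3] gw 0.002 gf 0.0
```

```bash
python3 -m pendant '[[0.3,0,0,0,0,0,1],[0.6,0,0,0,0,0,1],[0.6,0,0,0,0,0,1]]'; python3 -m pendant '[[0.2,0,0,0,0,0,1],[0.4,0,0,0,0,0,1],[0.4,0,0,0,0,0,1]]'
python3 - <<'E'
from h import *
im=snap('side'); t=snap('top')
cv2.imwrite('pics/c5.png',np.hstack([cv2.resize(im[200:290,270:390],(400,300)),cv2.resize(t[195:295,260:390],(390,300))])[:,:,::-1])
E
```

```text
t: 43.9
ee_pos: [0.4532, 0.1039, 0.0982]
orientation: [-0.0, 1.0, 0.025, -0.002]
force: [-4.5, 0.7, 1.1]
grip_width: 0.004
grip_force: 2.2
t: 44.2
ee_pos: [0.4534, 0.104, 0.0981]
orientation: [-0.001, 1.0, 0.025, -0.005]
force: [-10.5, -1.1, 7.3]
grip_width: 0.007
grip_force: 5.4
```

View pics/c5.png

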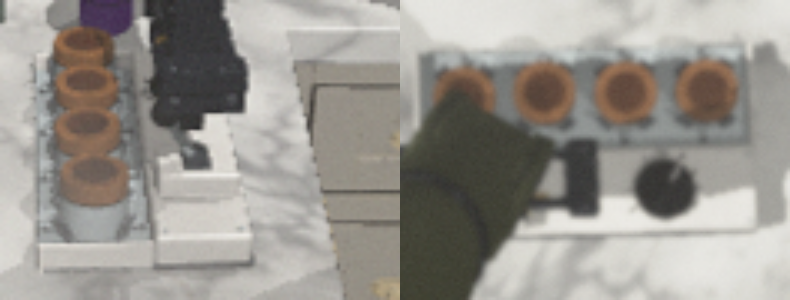

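The lever is at its end stop: 10 N with no further movement. The dial and pots look right. Withdraw and check with the networks.

```bash
python3 -m pendant '[[-1,0,0,0,0,0,1],[-3,0,0,0,0,0,1],[-4.5,0,-2,0,0,0,1],[-4.5,0,-6,0,0,0,1],[-4.5,0,-10,0,0,0,1],[-4.5,6,-13,0,0,0,1],[-4.5,11,-15,0,0,0,1],[-4.5,16,-15,0,0,0,1],[-4.5,16,-15,0,0,0,1],[-4.5,16,-15,0,0,0,1]]'
python3 - <<'E'
from h import *
st(); print('expect on',dpt(O,TH,(-.016,.085)),'off',dpt(O,TH,(-.074,.085)))
im=snap('top'); ci=arm.camera_info('top')
print([(d['score'],ray('top',d['centre'],.11)[:2].round(3)) for d in arm.place_of('top','start_lever_tip')[:3]])
for n,p in(('on',(-.016,.085)),('off',(-.074,.085))):
    r,c=proj('top',[*dpt(O,TH,p),.117]).astype(int); print(n,im[r-1:r+2,c-1:c+2].mean())
for cam in('top','side'):
    arm.snapshot(cam)
    for d in arm.place_of(cam,'pot_a'):
        q=ray(cam,d['centre'],.012)[:2]; print(cam,round(d['score'],2),[(i+1,(q-b).round(4).tolist()) for i,b in enumerate(BAY) if np.linalg.norm(q-b)<.03])
g=cv2.cvtColor(im,cv2.COLOR_RGB2GRAY);d=dpt(O,TH,(-.045,-.075))
print([(k,round(float(max(g[tuple(proj('top',[*(d+rr*np.array([np.cos(TH+np.radians(120-30*k)),np.sin(TH+np.radians(120-30*k))])),.074]).round().astype(int))] for rr in(.014,.017,.02))))) for k in range(9)])
E
```

```text
t: 45.3
ee_pos: [0.4233, -0.0616, 0.2496]
orientation: [0.001, 1.0, 0.022, 0.003]
force: [0.4, 1.8, -0.6]
grip_width: 0.008
grip_force: 0.0
t 45.3 p [ 0.4233 -0.0616  0.2496] x [0.999 0.043 0.006] y [ 0.043 -0.999  0.002] z [ 0.006 -0.002 -1.   ] F [ 0.4  1.8 -0.6] gw 0.008 gf 0.0
expect on [0.47477177 0.10349411] off [0.41684425 0.10059531]
[(0.64, array([0.479, 0.1  ]))]
on 61.148148148148145
off 225.44444444444446
top 0.93 [(3, [-0.0078, -0.0037])]
top 0.89 [(1, [0.0022, 0.0106])]
top 0.83 []
top 0.79 []
top 0.66 [(4, [-0.0021, 0.0005])]
top 0.62 [(2, [0.0037, -0.0032])]
top 0.39 [(4, [0.0032, -0.0006])]
top 0.18 [(1, [-0.0054, 0.0034])]
side 0.93 [(4, [-0.0012, -0.0126])]
side 0.89 []
side 0.81 []
side 0.77 [(1, [-0.0052, -0.0108])]
side 0.76 [(2, [0.0065, 0.0026])]
side 0.66 [(3, [0.0009, 0.0032])]
[(0, 62), (1, 63), (2, 63), (3, 57), (4, 59), (5, 88), (6, 81), (7, 82), (8, 89)]
```

Run:
```python
from h import *
im=snap('side','end.png'); h=cv2.cvtColor(im,cv2.COLOR_RGB2HSV)
m=((h[:,:,0]<20)&(h[:,:,1]>90)).astype(np.uint8)
n,l,s,c=cv2.connectedComponentsWithStats(m)
for i in range(1,n):
    if s[i,4]>60:
        q=ray('side',c[i][::-1],.063)[:2]; k=[(j+1,(q-b).round(4).tolist()) for j,b in enumerate(BAY) if np.linalg.norm(q-b)<.04]
        if k: print(k,s[i])
print(arm.close_job())
```

```text
[(1, [-0.0049, 0.0392]), (2, [-0.001, -0.0387])] [286 208  19  26 241]
the job is handed in; nothing more can be done
None
```

The job is handed in: dial turned to off, all four wooden-lidded pots pressed home in bays 1–4, dial then set to the fifth click and the lever pushed to its back stop. I have no verdict back; my last numeric check on the pot positions was too noisy to confirm them, so that rests on the press forces and the pictures taken after pressing.

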